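Book in the samples at the reception desk

ROBOT

A 6-joint arm with a two-finger parallel gripper is mounted at the origin on the work surface. World frame = base frame: x ahead of the robot, y to its left, z up, the work surface at z = 0. Lengths are in m, angles in degrees, forces in N, time in s.
With the tool pointing down it reaches from about 0.4 to 0.825 m from the base axis. Payload 7 kg.
Tool frame: the origin (TCP) lies at the very end of the fingers, on their centre line; the grasp point (between the pads) lies 19 mm behind it (ctrl.tcp_to_grasp is the distance from the TCP to the grasp point, in m); z points along the fingers, x is the direction in which the jaws open and shut, and the axes are right-handed (so a half turn about z gives the same grasp; the last joint's range is limited). The gripper opens to 88 mm and grips with 3 to 60 N. Pads are 19 mm wide; open, the fingers measure 130 mm over their backs; the gripper's body (78 mm by 193 mm) begins 47 mm behind the grasp point.
Start: joints at [89.846, 20.546, 0.682, 0, -70.136, -16.507], TCP at [0.194, 0.647, 0.227] pointing down, gripper open.
Joint ranges: [-176.03, 176.03], [-82.01, 121.73], [-58.28, 71.71], [-173.87, 95.51], [-174.79, -0.11], [-173.66, 173.66]. Speed limits (degrees/s): [136.94, 136.94, 172.46, 180, 180, 180].

INTERFACE

Orientations are given as [roll, pitch, yaw] about the fixed x, y, z axes, in that order (R = Rz(yaw) Ry(pitch) Rx(roll)).
In Python, from plant import sensors, vision, ticket, ctrl gives the robot as it stands. The module is installed in compiled form; this text tells all that it offers.
- The arm moves only by the tool drive_tool, never from a script. Its argument "moves" is a list of rows, each a list of 6 numbers: the shift along the tool's x, y, z in units of 0.15 m (1.0 is 0.15 m), then the turn, a rotation vector about the tool's x, y, z in units of 60 degrees (1.0 is 60 degrees). In form: [[dx, dy, dz, rx, ry, rz], ...]. A call has 1 to 8 rows; each row is the pose to reach, as a shift and turn from the pose measured when the call began, along the tool's axes at that moment; what a row does not reach only later rows make up. A row lasts 1/10 s, in which the tool goes at most 50 mm and 8.59 degrees, less where a joint would pass 70% of its speed; a pose out of reach is approached as far as the arm can. A call with a number of a shift or a turn outside -1 to 1 is refused whole. A call with a gripper value outside its range is refused whole. "fingers" is the opening, from -1 (shut) to 1 (fully open), set as the call begins (left out, the last holds). The fingers move at their own pace and stop on an object; the grip force is fixed at half the most. Time passes only in rows, so rows that repeat a pose let the fingers close. It gives the time, the measured TCP pose, the force and the opening at its end, in the units of the state.
- sensors.get_obs(): the state, without advancing time (a new reading comes with each control period).
- vision.snapshot(name): name is "scene" or "side" or "wrist"; returns a dict with "pixels" (384x512x3 uint8, red, green, blue), "fx", "fy", "cx", "cy" (pixels), "R" (3x3) and "t" (3): a world point X has camera coordinates R X + t. Camera axes: x right, y down, z forward; pixel columns grow to the right and rows downward; lengths in m; the calibration is good to about 2 mm. A picture is of the moment at which its call begins. There is no depth.
- ticket.close_job(): hands the job in, once; it reports no verdict.
The state is a dict: "clock": time; "joint_pos": joint angles; "qvel": joint speeds; "tau": joint torques, N m; "tool_pos": TCP position; "orientation": TCP orientation; "force": force on the tool from outside, world axes, zero at the start; "moment": the same for the moment, N m; "opening": finger opening in m.
Only numpy, scipy, OpenCV 4.12 (cv2) and the standard library are available. Lean on these libraries where they do the work, as an engineer would, in place of code of your own. Each camera call takes 0.05 s, during which the arm holds its last target.

TASK

Book in three samples: stand the blue-lidded jar on the middle of the black-lidded freezer box, the green-lidded jar midway between that box and the rack with orange caps, and the yellow-lidded jar squarely behind the green one (on its side away from the robot, at right angles to the line from box to rack), leaving a gap of about 3 cm between the two jars. Put their tokens into the grey token tube so that they lie flat on the yellow one already in it, the blue token below and the green one on top. All jars end upright; leave the white-lidded jar where it stands.

Things in the scene. Friction and masses are not known exactly. Their poses are not given: they have to be found in the camera images.
- jar_blue_center (a point): Closed sample jar, an upright cylinder 48 mm in diameter and 55 mm tall, white body, lid (top 15 mm) blue. The point is its centre, half-way up (27.5 mm above its underside); z is up when it stands. Starts standing on the desk.
- jar_green_center (a point): Closed sample jar, an upright cylinder 48 mm in diameter and 55 mm tall, white body, lid (top 15 mm) green. The point is its centre, half-way up (27.5 mm above its underside); z is up when it stands. Starts standing on the desk.
- jar_yellow_center (a point): Closed sample jar, an upright cylinder 48 mm in diameter and 55 mm tall, white body, lid (top 15 mm) yellow. The point is its centre, half-way up (27.5 mm above its underside); z is up when it stands. Starts standing on the desk.
- jar_white_center (a point): Closed sample jar, an upright cylinder 48 mm in diameter and 55 mm tall, white body, lid (top 15 mm) white like the body. The point is its centre, half-way up (27.5 mm above its underside); z is up when it stands. Not part of the job: to be left alone.
- token_blue_center (a point): Loose blue plastic token: a flat ring 40 mm outside diameter, 12 mm thick, with a 14 mm hole, lying flat on the desk. The point is its centre, half-way up; z is its axis.
- token_green_center (a point): Loose green plastic token: a flat ring 40 mm outside diameter, 12 mm thick, with a 14 mm hole, lying flat on the desk. The point is its centre, half-way up; z is its axis.
- token_tube: Fixed grey upright token tube open at the top: polished and slippery, bore about 43 mm, outside diameter 52 mm, rim 46 mm above the desk; the top 10 mm flare outward like a funnel to a mouth of 53 mm (61 mm over the rim). One yellow token lies fixed at its bottom, its top 17 mm above the desk. The origin is on the tube's axis at desk level; z up along the axis. The tube is too narrow for fingers: a token let go level in the mouth slides down by itself.
- rack: Fixed white micro-tube rack, 90 x 90 mm and 42 mm tall, with sixteen orange caps on top. Origin: centre of its underside, at desk level; its y axis runs along the line that joins it to the freezer box, its x axis points squarely to the back, away from the robot's base. The rack and the box always stand side by side with parallel sides, their centres 240 mm apart (a 150 mm gap), roughly one to the left and one to the right; either may be the left one.
- freezer_box: Fixed freezer storage box, 90 x 90 mm and 42 mm tall, with a flat black lid. Origin: centre of its underside, at desk level; its axes are parallel to the rack's.

How it is judged (in metres and radians):
At the end, for the whole second after the job is handed in: Blue jar within 18 mm of the box's middle; green within 18 mm of midway and 20 mm of the line; yellow behind it, gap 15 to 57 mm, within 25 mm sideways; all upright. Blue token on the yellow, green on blue, flat, within 4 mm of the axis. White-lidded jar moved under 20 mm. All at rest (horizontal distance between jar_blue_center and freezer_box below 0.018 m and height (world z) of jar_blue_center between 0.066 and 0.074 m and horizontal distance between jar_green_center and rack below 0.138 m and horizontal distance between jar_green_center and freezer_box below 0.138 m and x of jar_green_center in the frame of rack between -0.02 and 0.02 m and height (world z) of jar_green_center between 0.024 and 0.032 m and horizontal distance between jar_yellow_center and jar_green_center between 0.063 and 0.105 m and x of jar_yellow_center in the frame of rack above 0.04 m and height (world z) of jar_yellow_center between 0.024 and 0.032 m and (y of jar_yellow_center in the frame of rack between 0.095 and 0.145 m or y of jar_yellow_center in the frame of rack between -0.145 and -0.095 m) and horizontal distance between each of token_blue_center, token_green_center and token_tube below 0.004 m and height (world z) of token_blue_center between 0.02 and 0.026 m and height (world z) of token_green_center between 0.032 and 0.038 m and distance of jar_white_center from where it was at the start of the episode below 0.02 m and angle between each of jar_blue_center, jar_green_center, jar_yellow_center, jar_white_center, token_blue_center, token_green_center's own z axis and vertical below 0.12 rad and linear speed of each of jar_blue, jar_green, jar_yellow, token_blue, token_green below 0.02 m/s); the robot touches nothing.
It fails at once if the white-lidded jar is moved by 20 mm or more (distance of jar_white_center from where it was at the start of the episode above 0.02 m).
It also fails if it takes over 144 s, if anything falls off the work surface, if the arm or the gripper's body presses on something with over 40 N, if the wrist force passes 120 N, or if a joint passes its speed limit or range.

## Working session

There is one attempt and no reset: what is moved stays moved. The work goes in short steps, Python scripts to look and compute and a tool call to move; the robot and the scene stay as the last step left them, time stands still between calls to the robot, and variables do not carry over. Pictures are saved under pics/ and viewed, and the job is handed in when it is done.

Besides the shell and the picture viewer there is one more tool, called after "Emit:" in YAML: its name, and indented under it one key for each argument. drive_tool: Moves the arm, as the interface text tells. Shifts and turns lie within -1 to 1; 1 stands for 0.15 m of shift or 60 degrees of turn. Its arguments: {"type":"object","properties":{"moves":{"type":"array"},"fingers":{"type":"number"}},"required":["moves"]}

```bash
ls; mkdir -p pics
cat > h.py <<'E'
import numpy as np, cv2
from plant import sensors, vision, ticket, ctrl
def snap(n,f):
    s=vision.snapshot(n); cv2.imwrite('pics/'+f,s['pixels'][:,:,::-1]); 
    np.savez('pics/'+f[:-4]+'.npz',**s); return s
def proj(s,X):
    X=np.atleast_2d(X); c=X@np.array(s['R']).T+np.array(s['t']); return np.c_[s['fx']*c[:,0]/c[:,2]+s['cx'],s['fy']*c[:,1]/c[:,2]+s['cy']]
def back(s,u,v,z):
    d=np.array([(u-s['cx'])/s['fx'],(v-s['cy'])/s['fy'],1]); R=np.array(s['R']); o=-R.T@np.array(s['t']); d=R.T@d
    return o+d*(z-o[2])/d[2]
E
python3 - <<'E'
from h import *
for n in ['scene','side','wrist']:
    s=snap(n,n+'0.png'); R=np.array(s['R']);print(n,s['fx'],-R.T@s['t'],R[2])
print(sensors.get_obs())
E
```

```text
pics
scene 413.6091828398227 [1.14111764 0.50454139 0.74629882] [-0.57971632 -0.49216655 -0.64938515]
side 349.1332503268741 [ 0.36858304 -0.76873505  0.60190921] [ 0.16833903  0.79872128 -0.57767316]
wrist 304.20191478501135 [0.26189781 0.6262487  0.38404725] [-0.25608157  0.0770511  -0.96357945]
{'clock': 0.15, 'joint_pos': array([ 8.98464754e+01,  2.05821767e+01,  6.43775768e-01, -1.11613971e-02,
       -7.01356653e+01, -1.65067537e+01]), 'qvel': array([-0.07193484, -0.16636449,  0.14019902,  0.03927356, -0.08921306,
       -0.04241686]), 'tau': array([-1.24634807e-03, -5.83275247e+01,  2.93292063e+01,  7.00119808e+00,
        8.75510654e-03, -1.15288221e-04]), 'tool_pos': array([0.19346316, 0.64628697, 0.22583135]), 'orientation': array([-1.79989016e+02, -7.39951624e-02, -1.06664085e+02]), 'force': array([-0.10047975,  0.37707339, -0.04463755]), 'moment': array([ 0.00255312, -0.03193841,  0.03409315]), 'opening': 0.08739937539738662}
```

View pics/scene0.png

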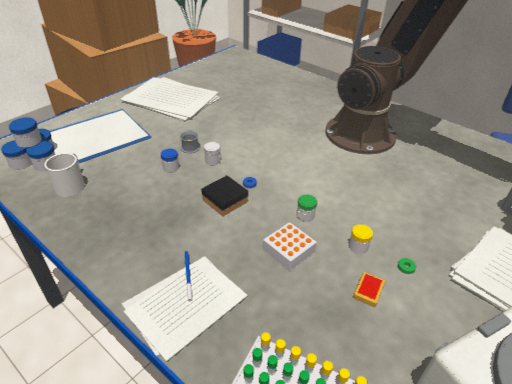

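View pics/side0.png

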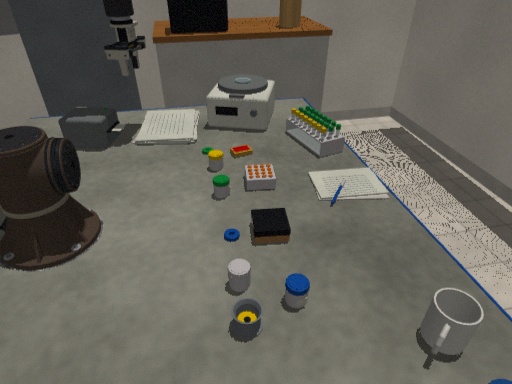

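View pics/wrist0.png

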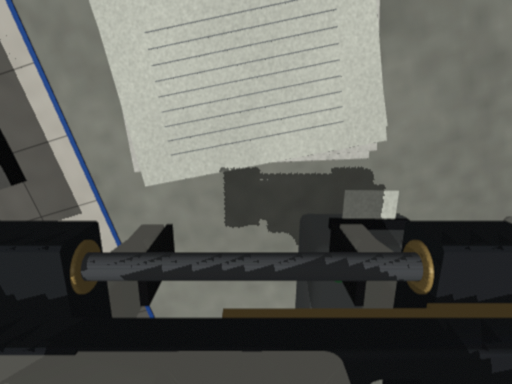

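```bash
cat > seg.py <<'E'
from h import *
import sys
from scipy.optimize import least_squares
def ld(f): return dict(np.load('pics/'+f+'.npz'))
A=ld('scene0');B=ld('side0')
def hsv(s): return cv2.cvtColor(np.ascontiguousarray(s['pixels']),cv2.COLOR_RGB2HSV)
rng={'blue':((105,120,50),(130,255,255)),'green':((50,120,40),(75,255,255)),'yellow':((20,150,80),(32,255,255)),'orange':((5,150,120),(17,255,255)),'black':((0,0,0),(180,255,35))}
for n,s in (('A',A),('B',B)):
  for c,(lo,hi) in rng.items():
    m=cv2.inRange(hsv(s),lo,hi)
    k,l,st,ce=cv2.connectedComponentsWithStats(m)
    print(n,c,[(st[i,4],*np.round(ce[i],1)) for i in range(1,k) if st[i,4]>8 and 100<ce[i][1]<340 and ce[i][0]<450])
for n,s,b in (('A',A,(130,110,430,320)),('B',B,(180,120,340,345))):
    im=s['pixels'][b[1]:b[3],b[0]:b[2],::-1]; f=800/im.shape[1]; f=min(f,600/im.shape[0])
    cv2.imwrite(f'pics/z{n}.png',cv2.resize(im,None,fx=f,fy=f,interpolation=cv2.INTER_CUBIC)); print(f)
E
python3 seg.py
```

```text
A blue [(np.int32(30), np.float64(67.0), np.float64(110.9)), (np.int32(354), np.float64(22.6), np.float64(125.3)), (np.int32(711), np.float64(30.3), np.float64(147.0)), (np.int32(173), np.float64(113.4), np.float64(148.7)), (np.int32(168), np.float64(168.6), np.float64(154.5)), (np.int32(113), np.float64(249.2), np.float64(181.8)), (np.int32(1717), np.float64(93.3), np.float64(298.7)), (np.int32(108), np.float64(187.0), np.float64(266.2))]
A green [(np.int32(223), np.float64(306.9), np.float64(201.8)), (np.int32(193), np.float64(406.5), np.float64(265.3))]
A yellow [(np.int32(299), np.float64(361.7), np.float64(233.0)), (np.int32(219), np.float64(366.8), np.float64(294.2)), (np.int32(105), np.float64(265.2), np.float64(338.6))]
A orange [(np.int32(14), np.float64(289.3), np.float64(226.1)), (np.int32(14), np.float64(283.3), np.float64(230.1)), (np.int32(15), np.float64(295.4), np.float64(230.6)), (np.int32(14), np.float64(277.5), np.float64(234.3)), (np.int32(15), np.float64(289.4), np.float64(234.6)), (np.int32(14), np.float64(301.5), np.float64(235.3)), (np.int32(15), np.float64(27
[... 1849 characters left out ...]
, np.float64(126.7)), (np.int32(38), np.float64(8.5), np.float64(136.3)), (np.int32(2775), np.float64(43.2), np.float64(176.9)), (np.int32(1485), np.float64(61.0), np.float64(225.7)), (np.int32(13), np.float64(8.8), np.float64(209.5)), (np.int32(933), np.float64(269.9), np.float64(222.2)), (np.int32(743), np.float64(14.2), np.float64(241.1)), (np.int32(9), np.float64(30.7), np.float64(245.2)), (np.int32(18), np.float64(75.1), np.float64(254.1)), (np.int32(10), np.float64(66.9), np.float64(258.7)), (np.int32(23), np.float64(50.3), np.float64(264.4)), (np.int32(11), np.float64(27.4), np.float64(267.9)), (np.int32(21), np.float64(246.8), np.float64(319.0))]
2.6666666666666665
2.6666666666666665
```

```bash
ls pics
```

```text
scene0.npz
scene0.png
side0.npz
side0.png
wrist0.npz
wrist0.png
zA.png
zB.png
```

View pics/zA.png

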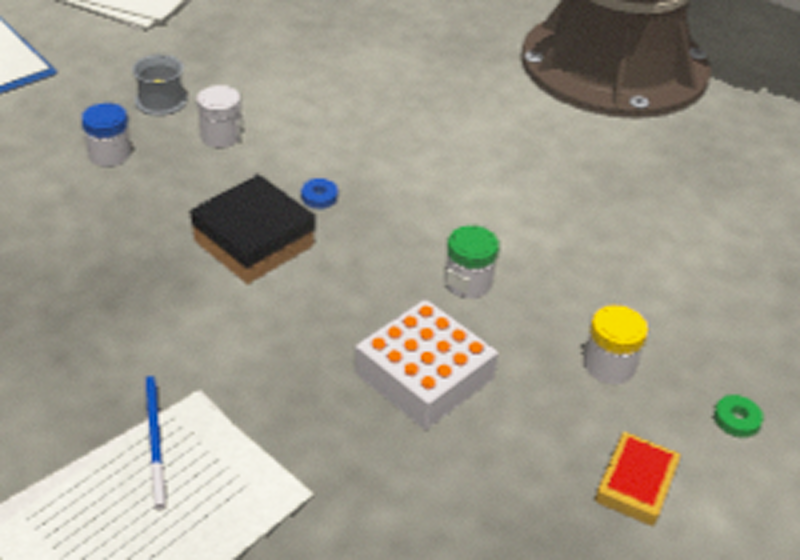

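View pics/zB.png

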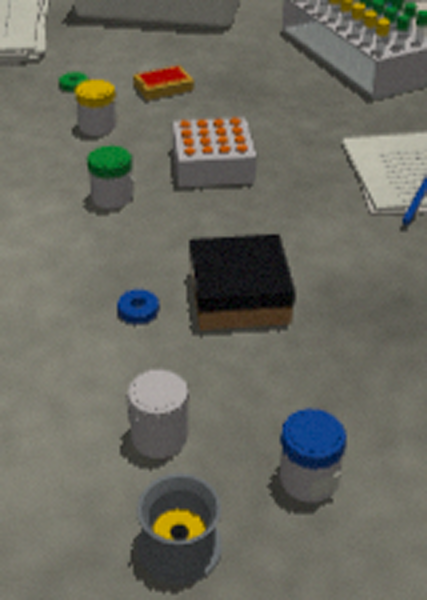

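```bash
cat > fit.py <<'E'
from seg import *
print('----')
th=np.linspace(0,2*np.pi,48,endpoint=False)
def hullc(s,x,y,r,z0,z1):
    P=np.vstack([np.c_[x+r*np.cos(th),y+r*np.sin(th),np.full(48,z)] for z in (z0,z1)])
    h=cv2.convexHull(proj(s,P).astype(np.float32)); M=cv2.moments(h); return np.array([M['m10'],M['m01']])/M['m00']
def hmask(s,c,near):
    m=cv2.inRange(hsv(s),*rng[c]); k,l,st,ce=cv2.connectedComponentsWithStats(m)
    i=1+np.argmin(np.hypot(*(ce[1:]-near).T)); ys,xs=np.where(l==i)
    # hull of blob
    h=cv2.convexHull(np.c_[xs,ys].astype(np.float32)); M=cv2.moments(h); return np.array([M['m10'],M['m01']])/M['m00']
def fit(name,obs,r,z0,z1):
    f=lambda p:np.concatenate([hullc(s,*p,r,z0,z1)-o for s,o in obs])
    q=least_squares(f,[.5,.1]).x; print(name,q.round(4),'res px',f(q).round(1)); return q
D=dict(jb=('blue',(168,154),(297,284),.024,.04,.055),jg=('green',(307,202),(220,180),.024,.04,.055),jy=('yellow',(362,233),(215,154),.024,.04,.055),
 tb=('blue',(249,182),(231,234),.02,0,.012),tg=('green',(406,265),(206,150),.02,0,.012))
P={}
if __name__=='__main__':
  for n,(c,a,b,r,z0,z1) in D.items(): P[n]=fit(n,[(A,hmask(A,c,a)),(B,hmask(B,c,b))],r,z0,z1)
  fit('white',[(A,(212.5,146.4)),(B,(239.2,266.6))],.024,.055,.055)
  fit('tube',[(A,(189.6,136.2)),(B,(246.75,310.5))],.0305,.046,.046)
  m=cv2.inRange(hsv(A),*rng['orange']);k,l,st,ce=cv2.connectedComponentsWithStats(m)
  pa=np.array([ce[i] for i in range(1,k) if 8<st[i,4]<30 and 220<ce[i][1]<255 and 265<ce[i][0]<312]);print(len(pa))
  W=np.array([back(A,u,v,.044) for u,v in pa]);c=W.mean(0);print('rackA',c.round(4))
  r=cv2.minAreaRect((W[:,:2]*1000).astype(np.float32));print(r)
  mb=cv2.inRange(hsv(B),*rng['orange']);ys,xs=np.where(mb[160:192,245:280]);print('rackB',back(B,xs.mean()+245,ys.mean()+160,.044).round(4))
  for u,v in [(191,217),(258,176),(315,217)]: print('boxA',back(A,u/2.6667+130,v/2.6667+110,.042).round(4))
  for u,v in [(190,239),(281,235)]: print('boxB',back(B,u/2.6667+180,v/2.6667+120,.042).round(4))
  print(proj(A,c),proj(A,[.5,.1,0]))
E
python3 fit.py | sed '1,/----/d'
```

```text
jb [ 0.552  -0.3214] res px [ 0.8 -0.   0.5  0.1]
jg [0.4505 0.0967] res px [ 0.3 -0.2  0.4  0.2]
jy [0.4539 0.2569] res px [ 0.3 -0.3  0.5  0.3]
tb [ 0.4502 -0.0994] res px [ 0.5 -0.1  0.4  0.4]
tg [0.4349 0.3724] res px [ 0.5 -0.2  1.   0.6]
white [ 0.4439 -0.2549] res px [-0.5 -0.6 -0.1 -0.7]
tube [ 0.4404 -0.3592] res px [-0.2 -1.2  0.2 -0.7]
16
rackA [0.5818 0.1408 0.044 ]
((581.8070068359375, 140.98666381835938), (60.28896713256836, 60.5457649230957), 84.19477844238281)
rackB [0.5757 0.1338 0.044 ]
boxA [ 0.5991 -0.1366  0.042 ]
boxA [ 0.5076 -0.1333  0.042 ]
boxA [ 0.517  -0.0461  0.042 ]
boxB [ 0.5111 -0.0525  0.042 ]
boxB [ 0.6008 -0.0648  0.042 ]
[[289.6453904  239.06718409]] [[295.15701187 225.61764071]]
```

```bash
cat > go.py <<'E'
from h import *
import sys
from scipy.spatial.transform import Rotation as Ro
# args: x y z [yaw]
t=np.array(list(map(float,sys.argv[1:4]))); yaw=float(sys.argv[4]) if len(sys.argv)>4 else -95.8
o=sensors.get_obs(); R=Ro.from_euler('xyz',o['orientation'],degrees=True)
T=Ro.from_euler('xyz',[180,0,yaw],degrees=True)
print(o['clock'],o['tool_pos'].round(4),o['orientation'].round(2),round(o['opening'],4),o['force'].round(1))
print('shift',(R.inv().apply(t-o['tool_pos'])/.15).round(3),'turn',((R.inv()*T).as_rotvec(degrees=True)/60).round(3))
E
python3 go.py .454 .257 .13
```

```text
0.15 [0.1935 0.6463 0.2258] [-1.7999e+02 -7.0000e-02 -1.0666e+02] 0.0874 [-0.1  0.4 -0. ]
shift [ 1.987 -2.408  0.642] turn [-0.    -0.001 -0.181]
```

Emit:
drive_tool:
  moves:
    - [0.83, -1, 0.3, 0, 0, -0.181]
    - [0.83, -1, 0.3, 0, 0, -0.181]
    - [0.83, -1, 0.3, 0, 0, -0.181]
    - [0.83, -1, 0.3, 0, 0, -0.181]
    - [0.83, -1, 0.3, 0, 0, -0.181]
    - [0.83, -1, 0.3, 0, 0, -0.181]
  fingers: 1

```text
clock: 0.75
tool_pos: [0.3022, 0.4829, 0.1811]
orientation: [180.0, -0.1, -95.9]
force: [-0.7, 0.3, 0.0]
opening: 0.0875
```

```bash
python3 go.py .454 .257 .13
```

```text
0.75 [0.3022 0.4829 0.1811] [ 1.7999e+02 -8.0000e-02 -9.5920e+01] 0.0875 [-0.7  0.3  0. ]
shift [ 1.393 -1.162  0.342] turn [ 0.    -0.001 -0.002]
```

Emit:
drive_tool:
  moves:
    - [0.9, -0.8, 0.2, 0, 0, 0]
    - [0.9, -0.8, 0.2, 0, 0, 0]
    - [0.9, -0.8, 0.2, 0, 0, 0]
    - [0.9, -0.8, 0.2, 0, 0, 0]
    - [0.9, -0.8, 0.2, 0, 0, 0]

```text
clock: 1.25
tool_pos: [0.4086, 0.334, 0.1506]
orientation: [180.0, -0.2, -96.1]
force: [-0.1, 0.1, 0.4]
opening: 0.0874
```

```bash
python3 go.py .454 .257 .13
```

```text
1.25 [0.4086 0.334  0.1506] [ 1.7995e+02 -1.6000e-01 -9.6060e+01] 0.0874 [-0.1  0.1  0.4]
shift [ 0.478 -0.355  0.138] turn [ 0.001 -0.003 -0.004]
```

Emit:
drive_tool:
  moves:
    - [0.478, -0.355, 0.138, 0, 0, 0]
    - [0.478, -0.355, 0.138, 0, 0, 0]
    - [0.478, -0.355, 0.138, 0, 0, 0]
    - [0.478, -0.355, 0.138, 0, 0, 0]
    - [0.478, -0.355, 0.138, 0, 0, 0]

```text
clock: 1.75
tool_pos: [0.4541, 0.2586, 0.1304]
orientation: [180.0, -0.1, -96.0]
force: [0.4, -0.2, -0.5]
opening: 0.0877
```

```bash
python3 - <<'E'
from h import *
snap('wrist','w1.png')
E
python3 go.py .454 .257 .012
```

```text
1.8 [0.454  0.2587 0.1304] [ 1.7999e+02 -1.1000e-01 -9.5970e+01] 0.0876 [-0.7 -0.2  0.6]
shift [ 0.01  -0.002  0.79 ] turn [ 0.    -0.002 -0.003]
```

View pics/w1.png

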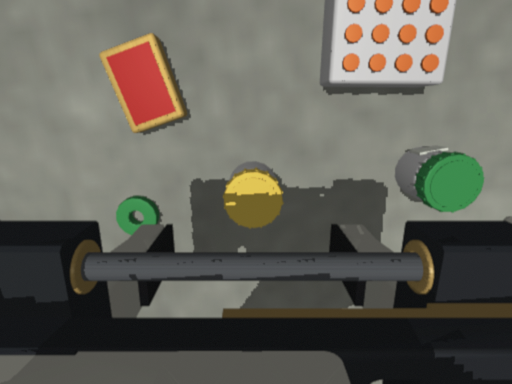

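Run:
```python
from h import *
s=dict(np.load('pics/w1.npz'))
print(back(s,252.5,199,.055),back(s,451,182,.055))
print('rack corners',back(s,331,83,.042),back(s,443,82,.042), 'tokg',back(s,136,216,.012))
```

```text
[0.45459445 0.258376   0.055     ] [0.4521861  0.10090113 0.055     ]
rack corners [0.53669329 0.18936296 0.042     ] [0.52847788 0.10411178 0.042     ] tokg [0.43628068 0.37320276 0.012     ]
```

Emit:
drive_tool:
  moves:
    - [0.005, 0, 0.4, 0, 0, 0]
    - [0.005, 0, 0.79, 0, 0, 0]
    - [0.005, 0, 0.79, 0, 0, 0]
    - [0.005, 0, 0.79, 0, 0, 0]
    - [0.005, 0, 0.79, 0, 0, 0]

```text
clock: 2.3
tool_pos: [0.454, 0.2591, 0.0125]
orientation: [-180.0, -0.1, -95.9]
force: [-0.1, -0.2, 0.7]
opening: 0.0875
```

Emit:
drive_tool:
  moves:
    - [0, 0, 0, 0, 0, 0]
    - [0, 0, 0, 0, 0, 0]
    - [0, 0, 0, 0, 0, 0]
    - [0, 0, 0, 0, 0, 0]
    - [0, 0, 0, 0, 0, 0]
    - [0, 0, 0, 0, 0, 0]
    - [0, 0, 0, 0, 0, 0]
    - [0, 0, 0, 0, 0, 0]
  fingers: -1

```text
clock: 3.1
tool_pos: [0.4541, 0.259, 0.0127]
orientation: [-180.0, -0.1, -95.9]
force: [-1.0, -0.9, 4.6]
opening: 0.0474
```

```bash
python3 go.py .6436 .012 .09
```

```text
3.1 [0.4541 0.259  0.0127] [-1.7998e+02 -1.1000e-01 -9.5860e+01] 0.0474 [-1.  -0.9  4.6]
shift [ 1.51  -1.425 -0.512] turn [-0.    -0.002 -0.001]
```

Emit:
drive_tool:
  moves:
    - [0, 0, -0.3, 0, 0, 0]
    - [0, 0, -0.7, 0, 0, 0]
    - [0.3, -0.3, -0.8, 0, 0, 0]
    - [0.6, -0.6, -0.8, 0, 0, 0]
    - [0.9, -0.85, -0.8, 0, 0, 0]
    - [0.9, -0.85, -0.8, 0, 0, 0]
    - [0.9, -0.85, -0.8, 0, 0, 0]

```text
clock: 3.8
tool_pos: [0.569, 0.1084, 0.1326]
orientation: [-180.0, -0.1, -96.1]
force: [-0.5, -0.1, -1.1]
opening: 0.0479
```

```bash
python3 go.py .6436 .012 .12
```

```text
3.8 [0.569  0.1084 0.1326] [-1.7998e+02 -1.4000e-01 -9.6100e+01] 0.0479 [-0.5 -0.1 -1.1]
shift [ 0.586 -0.563  0.086] turn [-0.    -0.002 -0.005]
```

Emit:
drive_tool:
  moves:
    - [0.3, -0.3, 0, 0, 0, 0]
    - [0.586, -0.563, 0, 0, 0, 0]
    - [0.586, -0.563, 0, 0, 0, 0]
    - [0.586, -0.563, 0.1, 0, 0, 0]
    - [0.586, -0.563, 0.1, 0, 0, 0]
    - [0.586, -0.563, 0.1, 0, 0, 0]

```text
clock: 4.4
tool_pos: [0.6429, 0.0123, 0.1173]
orientation: [179.9, -0.2, -96.1]
force: [0.0, -0.0, -0.0]
opening: 0.0477
```

```bash
python3 - <<'E'
from h import *
snap('wrist','w2.png');snap('scene','s2.png')
E
python3 go.py .6436 .012 .014
```

```text
4.5 [0.6435 0.0128 0.1184] [-1.7996e+02 -1.4000e-01 -9.6040e+01] 0.0476 [-0.   0.1  0.1]
shift [ 0.004 -0.001  0.696] turn [-0.001 -0.002 -0.004]
```

View pics/w2.png

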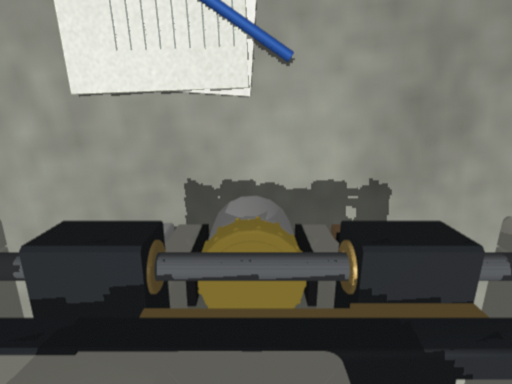

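Emit:
drive_tool:
  moves:
    - [0.004, 0, 0.3, 0, 0, 0]
    - [0.004, 0, 0.5, 0, 0, 0]
    - [0.004, 0, 0.65, 0, 0, 0]
    - [0.004, 0, 0.7, 0, 0, 0]
    - [0.004, 0, 0.7, 0, 0, 0]
    - [0.004, 0, 0.7, 0, 0, 0]
    - [0.004, 0, 0.7, 0, 0, 0]

```text
clock: 5.2
tool_pos: [0.6442, 0.0125, 0.0146]
orientation: [-179.9, -0.1, -96.0]
force: [0.1, -0.6, -0.0]
opening: 0.0475
```

Emit:
drive_tool:
  moves:
    - [0, 0, 0, 0, 0, 0]
    - [0, 0, 0, 0, 0, 0]
    - [0, 0, 0, 0, 0, 0]
    - [0, 0, 0, 0, 0, 0]
    - [0, 0, 0, 0, 0, 0]
  fingers: 0.6

```text
clock: 5.7
tool_pos: [0.6442, 0.0125, 0.0146]
orientation: [-179.9, -0.1, -96.0]
force: [-0.3, 0.0, 0.1]
opening: 0.0698
```

```bash
python3 go.py .452 .099 .09
```

```text
5.7 [0.6442 0.0125 0.0146] [-1.7986e+02 -1.0000e-01 -9.6000e+01] 0.0698 [-0.3  0.   0.1]
shift [-0.439  1.334 -0.507] turn [-0.002 -0.002 -0.003]
```

Emit:
drive_tool:
  moves:
    - [0, 0, -0.3, 0, 0, 0]
    - [0, 0, -0.7, 0, 0, 0]
    - [-0.2, 0.5, -0.75, 0, 0, 0]
    - [-0.4, 1, -0.75, 0, 0, 0]
    - [-0.4, 1, -0.75, 0, 0, 0]
    - [-0.4, 1, -0.75, 0, 0, 0]
    - [-0.4, 1, -0.75, 0, 0, 0]
  fingers: 1

```text
clock: 6.4
tool_pos: [0.4999, 0.0889, 0.1275]
orientation: [-179.8, -0.0, -95.9]
force: [0.5, 0.5, 0.7]
opening: 0.0875
```

```bash
python3 go.py .452 .099 .12
```

```text
6.4 [0.4999 0.0889 0.1275] [-1.798e+02 -5.000e-02 -9.587e+01] 0.0875 [0.5 0.5 0.7]
shift [-0.034  0.325  0.049] turn [-0.003 -0.001 -0.001]
```

Emit:
drive_tool:
  moves:
    - [-0.034, 0.325, 0, 0, 0, 0]
    - [-0.034, 0.325, 0, 0, 0, 0]
    - [-0.034, 0.325, 0, 0, 0, 0]
    - [-0.034, 0.325, 0, 0, 0, 0]

```text
clock: 6.8
tool_pos: [0.4533, 0.0991, 0.1275]
orientation: [-179.7, -0.0, -95.9]
force: [-0.4, -0.0, -0.3]
opening: 0.0875
```

```bash
python3 - <<'E'
from h import *
snap('wrist','w3.png');snap('scene','s3.png')
E
python3 go.py .452 .099 .012
```

```text
6.9 [0.4531 0.0989 0.1272] [-1.7979e+02 -5.0000e-02 -9.5910e+01] 0.0875 [-0.6 -0.3  0.1]
shift [-0.001  0.01   0.768] turn [-0.004 -0.001 -0.002]
```

View pics/w3.png

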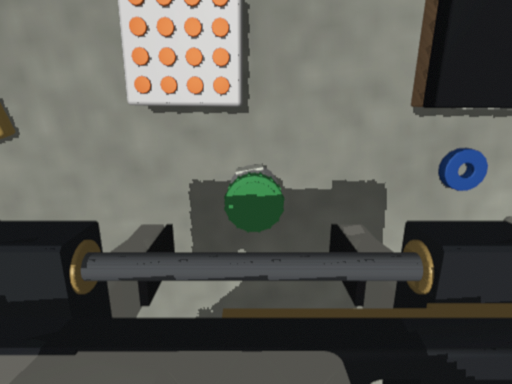

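View pics/s3.png

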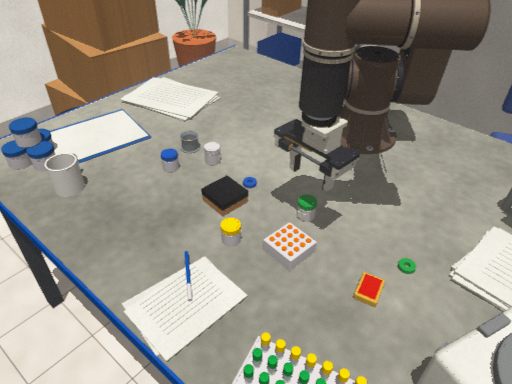

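Run:
```python
from h import *
s=dict(np.load('pics/w3.npz'))
print('jg',back(s,254.5,202,.055))
print('rack nearR,L',back(s,240,103,.042),back(s,128,103,.042),'box near left',back(s,424,106,.042), 'tokb',back(s,463,169.5,.012))
A=dict(np.load('pics/s3.npz')); print('jy',back(A,231,226,.055))
```

```text
jg [0.45239893 0.09756056 0.055     ]
rack nearR,L [0.52894434 0.10102129 0.042     ] [0.53777343 0.18693042 0.042     ] box near left [ 0.51221232 -0.04003448  0.042     ] tokb [ 0.4506662  -0.09434512  0.012     ]
jy [0.64965136 0.01821374 0.055     ]
```

Emit:
drive_tool:
  moves:
    - [0.005, 0.005, 0.4, 0, 0, 0]
    - [0.005, 0.005, 0.7, 0, 0, 0]
    - [0.005, 0.005, 0.765, 0, 0, 0]
    - [0.005, 0.005, 0.765, 0, 0, 0]
    - [0.005, 0.005, 0.765, 0, 0, 0]

```text
clock: 7.4
tool_pos: [0.4535, 0.098, 0.0126]
orientation: [-179.8, -0.1, -95.9]
force: [0.1, -0.7, 0.1]
opening: 0.0879
```

Emit:
drive_tool:
  moves:
    - [0, 0, 0, 0, 0, 0]
    - [0, 0, 0, 0, 0, 0]
    - [0, 0, 0, 0, 0, 0]
    - [0, 0, 0, 0, 0, 0]
    - [0, 0, 0, 0, 0, 0]
    - [0, 0, 0, 0, 0, 0]
    - [0, 0, 0, 0, 0, 0]
    - [0, 0, 0, 0, 0, 0]
  fingers: -1

```text
clock: 8.2
tool_pos: [0.4535, 0.0981, 0.0128]
orientation: [-179.8, -0.1, -95.9]
force: [-1.1, -0.2, 6.2]
opening: 0.0473
```

```bash
python3 go.py .566 .021 .09
```

```text
8.2 [0.4535 0.0981 0.0128] [-1.798e+02 -9.000e-02 -9.592e+01] 0.0473 [-1.1 -0.2  6.2]
shift [ 0.435 -0.801 -0.511] turn [-0.003 -0.001 -0.002]
```

Emit:
drive_tool:
  moves:
    - [0, 0, -0.3, 0, 0, 0]
    - [0, 0, -0.6, 0, 0, 0]
    - [0.2, -0.4, -0.65, 0, 0, 0]
    - [0.435, -0.8, -0.65, 0, 0, 0]
    - [0.435, -0.8, -0.65, 0, 0, 0]
    - [0.435, -0.8, -0.65, 0, 0, 0]
    - [0.435, -0.8, -0.65, 0, 0, 0]
    - [0.435, -0.8, -0.65, 0, 0, 0]

```text
clock: 9.0
tool_pos: [0.5649, 0.021, 0.1102]
orientation: [-179.9, -0.1, -95.9]
force: [0.5, 0.5, -0.5]
opening: 0.0477
```

```bash
python3 - <<'E'
from h import *
snap('side','b4.png')
E
python3 go.py .566 .021 .0135
```

```text
9.05 [0.5649 0.0213 0.1105] [-1.7984e+02 -1.0000e-01 -9.5900e+01] 0.0474 [-0.3 -0.4 -1.1]
shift [ 0.    -0.006  0.647] turn [-0.003 -0.002 -0.002]
```

View pics/b4.png

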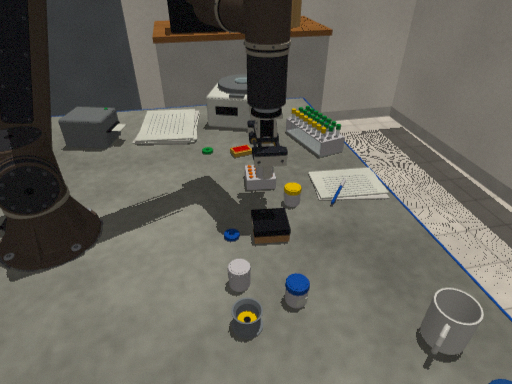

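Yellow stands between and behind at (292,194); the green jar is held above its spot. Lower it.

Emit:
drive_tool:
  moves:
    - [0, -0.006, 0.3, 0, 0, 0]
    - [0, -0.006, 0.5, 0, 0, 0]
    - [0, -0.006, 0.62, 0, 0, 0]
    - [0, -0.006, 0.65, 0, 0, 0]
    - [0, -0.006, 0.65, 0, 0, 0]
    - [0, -0.006, 0.65, 0, 0, 0]

```text
clock: 9.65
tool_pos: [0.566, 0.0218, 0.0136]
orientation: [-179.8, -0.1, -95.8]
force: [0.2, -0.8, -0.8]
opening: 0.0477
```

Emit:
drive_tool:
  moves:
    - [0, 0, 0, 0, 0, 0]
    - [0, 0, 0, 0, 0, 0]
    - [0, 0, 0, 0, 0, 0]
    - [0, 0, 0, 0, 0, 0]
    - [0, 0, 0, 0, 0, 0]
  fingers: 0.5

```text
clock: 10.15
tool_pos: [0.5661, 0.0218, 0.0137]
orientation: [-179.8, -0.1, -95.8]
force: [-0.5, 0.3, -0.2]
opening: 0.0655
```

Emit:
drive_tool:
  moves:
    - [0, 0, -0.3, 0, 0, 0]
    - [0, 0, -0.7, 0, 0, 0]
    - [0.2, 0.2, -0.8, 0, 0, 0]
    - [0.5, 0.5, -0.8, 0, 0, 0]
    - [0.8, 0.8, -0.8, 0, 0, 0]
    - [0.8, 0.8, -0.8, 0, 0, 0]
    - [0.8, 0.8, -0.8, 0, 0, 0]

```text
clock: 10.85
tool_pos: [0.4309, -0.087, 0.1336]
orientation: [-179.8, -0.1, -96.0]
force: [0.9, -0.4, 0.5]
opening: 0.0653
```

```bash
python3 go.py .4505 -.098 .10
```

```text
10.85 [ 0.4309 -0.087   0.1336] [-1.7982e+02 -5.0000e-02 -9.5950e+01] 0.0653 [ 0.9 -0.4  0.5]
shift [ 0.059 -0.137  0.225] turn [-0.003 -0.001 -0.003]
```

Emit:
drive_tool:
  moves:
    - [0.059, -0.137, 0.2, 0, 0, 0]
    - [0.059, -0.137, 0.2, 0, 0, 0]
    - [0.059, -0.137, 0.2, 0, 0, 0]
    - [0.059, -0.137, 0.2, 0, 0, 0]
  fingers: 1

```text
clock: 11.25
tool_pos: [0.4508, -0.0977, 0.1041]
orientation: [-179.8, -0.1, -95.9]
force: [-0.0, 0.1, 0.4]
opening: 0.0867
```

```bash
python3 - <<'E'
from h import *
s=snap('wrist','w5.png');snap('side','b5.png')
m=cv2.inRange(cv2.cvtColor(np.ascontiguousarray(s['pixels']),cv2.COLOR_RGB2HSV),(105,120,30),(130,255,255))
k,l,st,ce=cv2.connectedComponentsWithStats(m);print([(st[i],ce[i],back(s,*ce[i],.011)) for i in range(1,k) if st[i,4]>60])
E
python3 go.py .4505 -.098 .006
```

```text
[(array([ 230,  172,   45,   45, 1396], dtype=int32), array([252.26002865, 194.12320917]), array([ 0.45069259, -0.09761725,  0.011     ]))]
11.35 [ 0.4509 -0.0976  0.1043] [-1.7976e+02 -4.0000e-02 -9.5920e+01] 0.0874 [-0.4  0.   1.1]
shift [0.003 0.005 0.656] turn [-0.004 -0.001 -0.002]
```

View pics/w5.png

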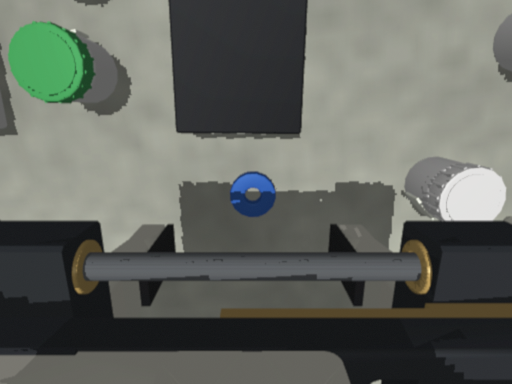

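View pics/b5.png

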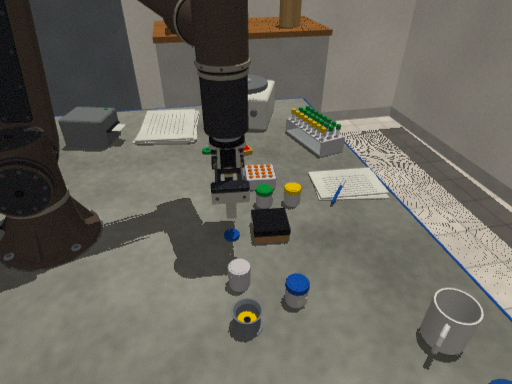

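Emit:
drive_tool:
  moves:
    - [0, 0, 0.3, 0, 0, 0]
    - [0, 0, 0.55, 0, 0, 0]
    - [0, 0, 0.655, 0, 0, 0]
    - [0, 0, 0.655, 0, 0, 0]
    - [0, 0, 0.655, 0, 0, 0]
    - [0, 0, 0.655, 0, 0, 0]

```text
clock: 11.95
tool_pos: [0.4525, -0.0973, 0.0075]
orientation: [-179.6, -0.0, -95.9]
force: [0.2, 0.6, 0.0]
opening: 0.0875
```

Emit:
drive_tool:
  moves:
    - [0, 0, 0, 0, 0, 0]
    - [0, 0, 0, 0, 0, 0]
    - [0, 0, 0, 0, 0, 0]
    - [0, 0, 0, 0, 0, 0]
    - [0, 0, 0, 0, 0, 0]
    - [0, 0, 0, 0, 0, 0]
    - [0, 0, 0, 0, 0, 0]
    - [0, 0, 0, 0, 0, 0]
  fingers: -1

```text
clock: 12.75
tool_pos: [0.4524, -0.0974, 0.0074]
orientation: [-179.6, -0.0, -95.9]
force: [-0.1, -0.4, -0.1]
opening: 0.0379
```

```bash
python3 - <<'E'
from h import *
s=dict(np.load('pics/w5.npz'))
for p in [(177,132),(300,133)]: print(back(s,*p,.042))
E
python3 go.py .4404 -.3592 .12
```

```text
[ 0.51076499 -0.04976938  0.042     ]
[ 0.50099576 -0.13703139  0.042     ]
12.75 [ 0.4524 -0.0974  0.0074] [-1.7963e+02 -1.0000e-02 -9.5890e+01] 0.0379 [-0.1 -0.4 -0.1]
shift [ 1.745 -0.104 -0.75 ] turn [-0.006 -0.    -0.002]
```

Emit:
drive_tool:
  moves:
    - [0, 0, -0.2, 0, 0, 0]
    - [0, 0, -0.45, 0, 0, 0]
    - [0, 0, -0.7, 0, 0, 0]
    - [0.3, -0.02, -0.75, 0, 0, 0]
    - [0.6, -0.03, -0.75, 0, 0, 0]
    - [0.9, -0.06, -0.75, 0, 0, 0]
    - [0.9, -0.06, -0.75, 0, 0, 0]
    - [0.9, -0.06, -0.75, 0, 0, 0]

```text
clock: 13.55
tool_pos: [0.4461, -0.2335, 0.1195]
orientation: [-179.7, 0.0, -96.1]
force: [0.3, 1.0, -1.6]
opening: 0.0381
```

```bash
python3 - <<'E'
from h import *
for n in ('wrist','side'):
    s=snap(n,n+'6.png')
im=cv2.imread('pics/side6.png');cv2.imwrite('pics/side6z.png',cv2.resize(im[130:350,150:350],None,fx=2.7,fy=2.7,interpolation=cv2.INTER_CUBIC))
E
python3 go.py .4404 -.3592 .12
```

```text
13.65 [ 0.4465 -0.2321  0.1198] [-179.65    0.    -95.9 ] 0.0376 [-0.5  0.9 -0.8]
shift [ 0.847 -0.046 -0.001] turn [-0.006  0.    -0.002]
```

View pics/side6z.png

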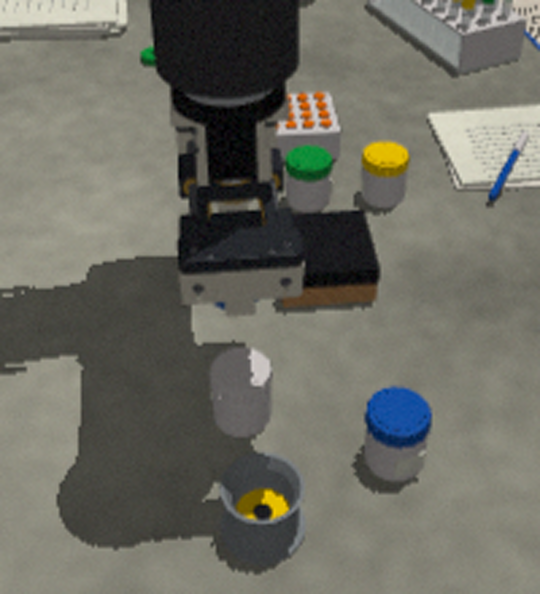

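View pics/wrist6.png

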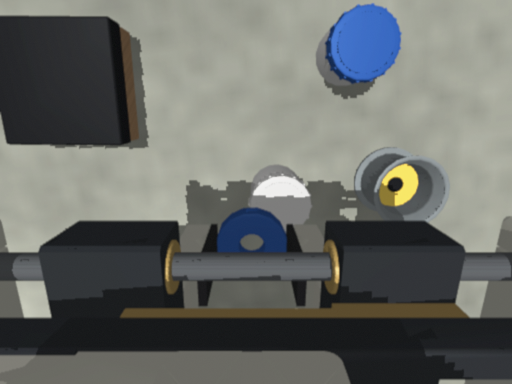

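Run:
```python
from h import *
s=dict(np.load('pics/wrist6.npz'))
print(back(s,251.5,242,.1198+.0046),'tube rim',back(s,411.5,190,.046),'inner token hole',back(s,396,184.5,.017),'jar b',back(s,370,42,.055),'jw',back(s,281,200,.055))
p=proj(s,[.4404,-.3592,.046]);print(p)
```

```text
[ 0.44635801 -0.23289436  0.1244    ] tube rim [ 0.44178904 -0.35921991  0.046     ] inner token hole [ 0.43899819 -0.36027104  0.017     ] jar b [ 0.55115838 -0.32377824  0.055     ] jw [ 0.44716777 -0.25557161  0.055     ]
[[411.41960385 191.69216357]]
```

Emit:
drive_tool:
  moves:
    - [0.3, -0.02, 0, 0.006, 0, 0]
    - [0.6, -0.03, 0, 0.006, 0, 0]
    - [0.849, -0.047, 0, 0.006, 0, 0]
    - [0.849, -0.047, 0, 0.006, 0, 0]
    - [0.849, -0.047, 0, 0.006, 0, 0]
    - [0.849, -0.047, 0, 0.006, 0, 0]

```text
clock: 14.25
tool_pos: [0.4406, -0.3581, 0.1197]
orientation: [-179.3, 0.0, -95.8]
force: [-0.2, 0.5, -1.0]
opening: 0.0381
```

```bash
python3 - <<'E'
from h import *
s=snap('wrist','w7.png')
E
python3 go.py .4405 -.3594 .050
```

```text
14.3 [ 0.4407 -0.3581  0.1198] [-1.793e+02  1.000e-02 -9.579e+01] 0.0382 [0.4 0.4 0. ]
shift [0.009 0.006 0.465] turn [-0.012  0.     0.   ]
```

View pics/w7.png

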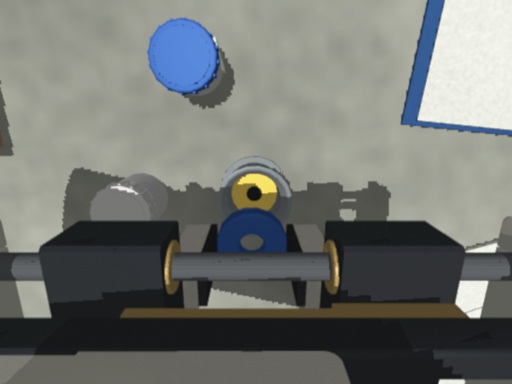

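Emit:
drive_tool:
  moves:
    - [0.009, 0.004, 0.2, -0.012, 0, 0]
    - [0.009, 0.004, 0.38, -0.012, 0, 0]
    - [0.009, 0.004, 0.45, -0.012, 0, 0]
    - [0.009, 0.004, 0.479, -0.012, 0, 0]
    - [0.009, 0.004, 0.479, -0.012, 0, 0]
    - [0.009, 0.004, 0.479, -0.012, 0, 0]

```text
clock: 14.9
tool_pos: [0.4417, -0.3596, 0.0492]
orientation: [-179.9, -0.0, -95.8]
force: [0.2, -0.3, 0.1]
opening: 0.038
```

```bash
python3 - <<'E'
from h import *
s=snap('side','b8.png');im=cv2.imread('pics/b8.png');cv2.imwrite('pics/b8z.png',cv2.resize(im[230:360,170:320],None,fx=4,fy=4,interpolation=cv2.INTER_CUBIC))
E
python3 go.py .4405 -.3594 .048
```

```text
14.95 [ 0.4417 -0.3597  0.0492] [-1.7992e+02 -2.0000e-02 -9.5770e+01] 0.0382 [-0.4  0.   0.1]
shift [-0.001  0.008  0.008] turn [-0.001 -0.     0.   ]
```

View pics/b8z.png

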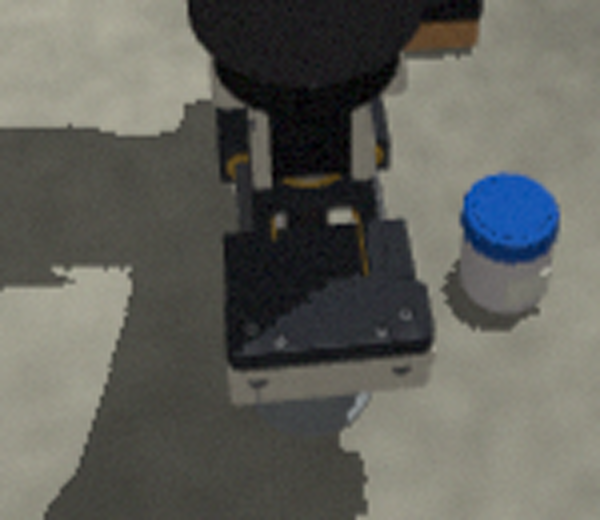

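Emit:
drive_tool:
  moves:
    - [0, 0.008, 0.012, 0, 0, 0]
    - [0, 0.008, 0.012, 0, 0, 0]
    - [0, 0.008, 0.012, 0, 0, 0]
    - [0, 0.008, 0.012, 0, 0, 0]

```text
clock: 15.35
tool_pos: [0.4405, -0.3596, 0.0476]
orientation: [-179.9, -0.0, -95.8]
force: [0.2, -0.4, -0.7]
opening: 0.0381
```

Emit:
drive_tool:
  moves:
    - [0, 0, 0, 0, 0, 0]
    - [0, 0, 0, 0, 0, 0]
    - [0, 0, 0, 0, 0, 0]
    - [0, 0, 0, 0, 0, 0]
    - [0, 0, 0, 0, 0, 0]
    - [0, 0, 0, 0, 0, 0]
  fingers: 0.3

```text
clock: 15.95
tool_pos: [0.4405, -0.3596, 0.0476]
orientation: [-179.9, -0.0, -95.8]
force: [0.4, 0.8, -0.1]
opening: 0.0568
```

Emit:
drive_tool:
  moves:
    - [0, 0, -0.2, 0, 0, 0]
    - [0, 0, -0.5, 0, 0, 0]
    - [0, 0, -0.6, 0, 0, 0]
    - [0, 0, -0.6, 0, 0, 0]
    - [0, 0, -0.6, 0, 0, 0]

```text
clock: 16.45
tool_pos: [0.4402, -0.3593, 0.1375]
orientation: [-179.9, -0.0, -95.8]
force: [-0.3, -0.3, -0.4]
opening: 0.0571
```

```bash
python3 - <<'E'
from h import *
s=snap('wrist','w9.png')
snap('scene','s9.png')
E
python3 go.py .552 -.3225 .10
```

```text
16.55 [ 0.4396 -0.3591  0.1364] [ 1.800e+02  1.000e-02 -9.579e+01] 0.0569 [ 0.2 -0.4  0.2]
shift [-0.319 -0.721  0.243] turn [0. 0. 0.]
```

View pics/w9.png

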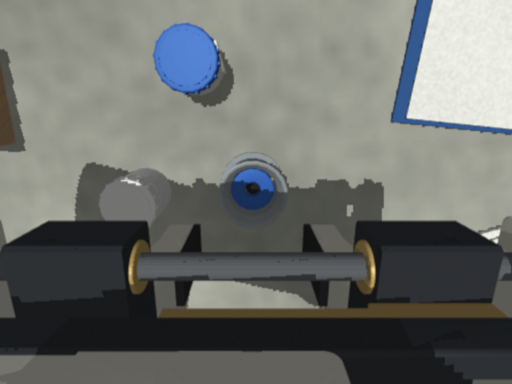

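Run:
```python
from h import *
s=dict(np.load('pics/w9.npz'))
for z in (.017,.029,.04): print(proj(s,[.4403,-.3594,z]))
im=s['pixels'][140:235,200:305,::-1];cv2.imwrite('pics/w9z.png',cv2.resize(im,None,fx=6,fy=6,interpolation=cv2.INTER_CUBIC))
```

```text
[[252.42198076 185.86693417]]
[[252.43970226 189.12557286]]
[[252.45730319 192.36204226]]
```

View pics/w9z.png

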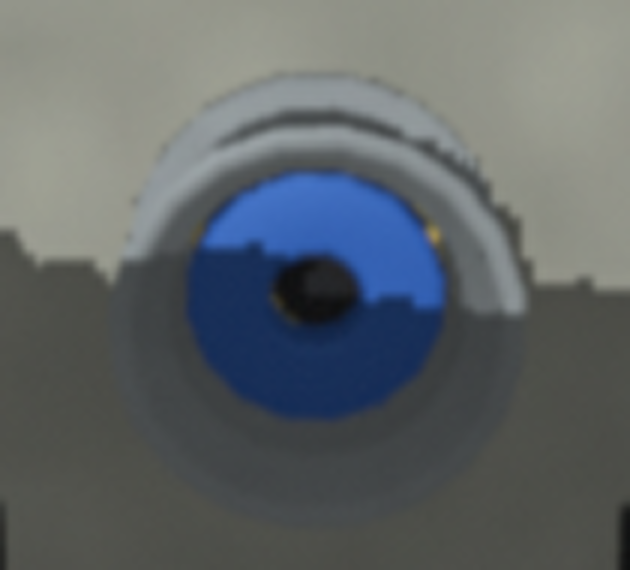

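Emit:
drive_tool:
  moves:
    - [-0.16, -0.35, 0.1, 0, 0, 0]
    - [-0.319, -0.721, 0.15, 0, 0, 0]
    - [-0.319, -0.721, 0.15, 0, 0, 0]
    - [-0.319, -0.721, 0.15, 0, 0, 0]
    - [-0.319, -0.721, 0.15, 0, 0, 0]
  fingers: 1

```text
clock: 17.05
tool_pos: [0.5513, -0.322, 0.1123]
orientation: [179.8, 0.0, -95.8]
force: [0.9, -0.6, 0.6]
opening: 0.0866
```

```bash
python3 - <<'E'
from h import *
s=snap('wrist','w10.png')
E
python3 go.py .552 -.3225 .012
```

```text
17.1 [ 0.5509 -0.3223  0.1129] [ 1.7987e+02  4.0000e-02 -9.5790e+01] 0.087 [-1.1 -0.7 -0.7]
shift [ 0.001 -0.009  0.673] turn [0.002 0.001 0.   ]
```

View pics/w10.png

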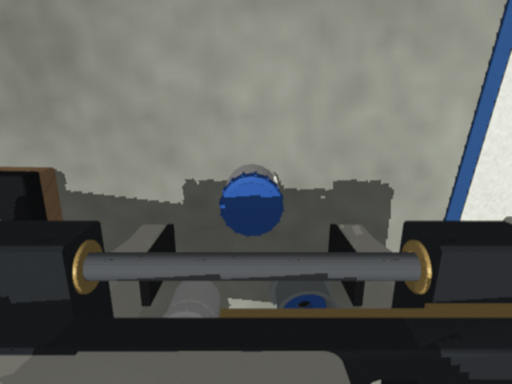

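Emit:
drive_tool:
  moves:
    - [0, -0.005, 0.3, 0, 0, 0]
    - [0, -0.005, 0.6, 0, 0, 0]
    - [0, -0.005, 0.673, 0, 0, 0]
    - [0, -0.005, 0.673, 0, 0, 0]
    - [0, -0.005, 0.673, 0, 0, 0]

```text
clock: 17.6
tool_pos: [0.5523, -0.3232, 0.0138]
orientation: [180.0, -0.0, -95.8]
force: [-0.0, -1.0, 1.1]
opening: 0.0877
```

Emit:
drive_tool:
  moves:
    - [0, 0, 0, 0, 0, 0]
    - [0, 0, 0, 0, 0, 0]
    - [0, 0, 0, 0, 0, 0]
    - [0, 0, 0, 0, 0, 0]
    - [0, 0, 0, 0, 0, 0]
    - [0, 0, 0, 0, 0, 0]
    - [0, 0, 0, 0, 0, 0]
    - [0, 0, 0, 0, 0, 0]
  fingers: -1

```text
clock: 18.4
tool_pos: [0.5523, -0.3231, 0.0139]
orientation: [180.0, -0.0, -95.8]
force: [-0.7, 1.2, 2.3]
opening: 0.0482
```

```bash
python3 go.py .5525 -.099 .12
```

```text
18.4 [ 0.5523 -0.3231  0.0139] [ 1.7998e+02 -1.0000e-02 -9.5780e+01] 0.0482 [-0.7  1.2  2.3]
shift [-1.486  0.15  -0.707] turn [ 0. -0.  0.]
```

Lift and go towards the box; release tip height will be 0.0139+0.042 ≈ 0.056.

Emit:
drive_tool:
  moves:
    - [0, 0, -0.3, 0, 0, 0]
    - [0, 0, -0.6, 0, 0, 0]
    - [-0.3, 0, -0.75, 0, 0, 0]
    - [-0.6, 0.07, -0.75, 0, 0, 0]
    - [-0.9, 0.09, -0.75, 0, 0, 0]
    - [-0.9, 0.09, -0.75, 0, 0, 0]
    - [-0.9, 0.09, -0.75, 0, 0, 0]

```text
clock: 19.1
tool_pos: [0.5527, -0.1863, 0.1266]
orientation: [180.0, -0.0, -95.6]
force: [-0.6, -0.1, -0.3]
opening: 0.0478
```

```bash
python3 - <<'E'
from h import *
s=snap('wrist','w11.png')
E
python3 go.py .5525 -.099 .12
```

```text
19.15 [ 0.5526 -0.1872  0.1264] [ 1.7998e+02 -2.0000e-02 -9.5720e+01] 0.0474 [ 0.2 -0.5 -0.2]
shift [-0.585  0.059  0.043] turn [ 0.    -0.     0.001]
```

View pics/w11.png

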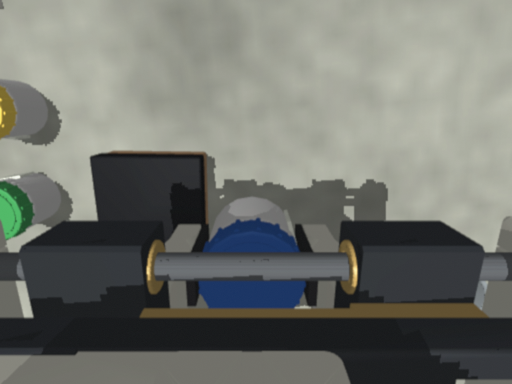

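Run:
```python
from h import *
s=dict(np.load('pics/w11.npz'))
print(back(s,93,157,.042),back(s,205,154,.042))
for c in ([.5525,-.099,.042],):
  for a in(-1,1):
    print(proj(s,np.array(c)+.045*np.array([.995,-.1,0])+a*.045*np.array([.1,.995,0])))
```

```text
[ 0.59805146 -0.06192284  0.042     ] [ 0.59163749 -0.15190178  0.042     ]
[[200.31462254 153.0324936 ]]
[[ 87.98560718 152.78951674]]
```

Emit:
drive_tool:
  moves:
    - [-0.3, 0.03, 0, 0, 0, 0]
    - [-0.585, 0.059, 0, 0, 0, 0]
    - [-0.585, 0.059, 0, 0, 0, 0]
    - [-0.585, 0.059, 0.1, 0, 0, 0]
    - [-0.585, 0.059, 0.1, 0, 0, 0]
    - [-0.585, 0.059, 0.1, 0, 0, 0]

```text
clock: 19.75
tool_pos: [0.5523, -0.1002, 0.111]
orientation: [179.9, -0.0, -95.8]
force: [0.6, 0.1, -0.2]
opening: 0.0475
```

```bash
python3 go.py .5525 -.099 .0565
```

```text
19.75 [ 0.5523 -0.1002  0.111 ] [ 1.799e+02 -5.000e-02 -9.580e+01] 0.0475 [ 0.6  0.1 -0.2]
shift [-0.008 -0.001  0.364] turn [ 0.002 -0.001  0.   ]
```

Emit:
drive_tool:
  moves:
    - [0, 0.008, 0.15, 0, 0, 0]
    - [0, 0.008, 0.27, 0, 0, 0]
    - [0, 0.008, 0.33, 0, 0, 0]
    - [0, 0.008, 0.355, 0, 0, 0]
    - [0, 0.008, 0.355, 0, 0, 0]
    - [0, 0.008, 0.355, 0, 0, 0]

```text
clock: 20.35
tool_pos: [0.5517, -0.1002, 0.0586]
orientation: [180.0, -0.0, -95.8]
force: [0.2, -0.7, -0.8]
opening: 0.0476
```

```bash
python3 - <<'E'
from h import *
s=snap('side','b12.png');im=cv2.imread('pics/b12.png');cv2.imwrite('pics/b12z.png',cv2.resize(im[150:270,180:330],None,fx=4,fy=4,interpolation=cv2.INTER_CUBIC))
E
python3 go.py .5525 -.100 .056
```

```text
20.4 [ 0.5517 -0.1001  0.0587] [ 1.7998e+02 -4.0000e-02 -9.5790e+01] 0.0476 [-0.2 -0.1  0.3]
shift [-0.001 -0.005  0.018] turn [ 0.    -0.001  0.   ]
```

View pics/b12z.png

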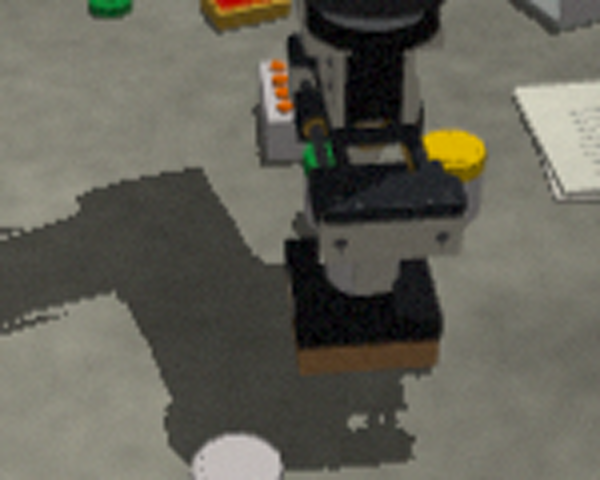

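Emit:
drive_tool:
  moves:
    - [0, 0, 0.012, 0, 0, 0]
    - [0, 0, 0.016, 0, 0, 0]
    - [0, 0, 0.016, 0, 0, 0]
    - [0, 0, 0.016, 0, 0, 0]

```text
clock: 20.8
tool_pos: [0.5518, -0.1, 0.0564]
orientation: [180.0, -0.0, -95.8]
force: [0.2, -0.4, 0.1]
opening: 0.0474
```

Emit:
drive_tool:
  moves:
    - [0, 0, 0, 0, 0, 0]
    - [0, 0, 0, 0, 0, 0]
    - [0, 0, 0, 0, 0, 0]
    - [0, 0, 0, 0, 0, 0]
    - [0, 0, 0, 0, 0, 0]
    - [0, 0, 0, 0, 0, 0]
  fingers: 0.5

```text
clock: 21.4
tool_pos: [0.5517, -0.1001, 0.0564]
orientation: [180.0, -0.0, -95.8]
force: [0.6, -0.1, 0.3]
opening: 0.066
```

Emit:
drive_tool:
  moves:
    - [0, 0, -0.2, 0, 0, 0]
    - [0, 0, -0.5, 0, 0, 0]
    - [0, 0, -0.75, 0, 0, 0]
    - [-0.3, 0.1, -0.85, 0, 0, 0]
    - [-0.6, 0.2, -0.85, 0, 0, 0]
    - [-0.95, 0.3, -0.85, 0, 0, 0]
    - [-0.95, 0.3, -0.85, 0, 0, 0]
    - [-0.95, 0.3, -0.85, 0, 0, 0]

```text
clock: 22.2
tool_pos: [0.5211, 0.0477, 0.184]
orientation: [-180.0, -0.0, -95.6]
force: [-0.2, -0.8, 0.9]
opening: 0.066
```

```bash
python3 go.py .4355 .3725 .12
```

```text
22.2 [0.5211 0.0477 0.184 ] [-1.7999e+02 -2.0000e-02 -9.5610e+01] 0.066 [-0.2 -0.8  0.9]
shift [-2.099  0.78   0.426] turn [-0.    -0.     0.003]
```

Emit:
drive_tool:
  moves:
    - [-0.3, 0.11, 0, 0, 0, 0]
    - [-0.6, 0.22, 0, 0, 0, 0]
    - [-1, 0.39, 0, 0, 0, 0]
    - [-1, 0.39, 0, 0, 0, 0]
    - [-1, 0.39, 0, 0, 0, 0]
  fingers: 1

```text
clock: 22.7
tool_pos: [0.4775, 0.2036, 0.1838]
orientation: [180.0, -0.0, -95.5]
force: [0.2, 0.1, 0.7]
opening: 0.0875
```

Emit:
drive_tool:
  moves:
    - [-0.3, 0.11, 0, 0, 0, 0]
    - [-0.6, 0.22, 0.1, 0, 0, 0]
    - [-1, 0.39, 0.3, 0, 0, 0]
    - [-1, 0.39, 0.5, 0, 0, 0]
    - [-1, 0.39, 0.5, 0, 0, 0]

```text
clock: 23.2
tool_pos: [0.4321, 0.3567, 0.1036]
orientation: [179.7, -0.4, -95.5]
force: [-0.8, -1.6, -0.8]
opening: 0.0877
```

```bash
python3 go.py .4355 .3725 .104
```

```text
23.2 [0.4321 0.3567 0.1036] [179.74  -0.43 -95.52] 0.0877 [-0.8 -1.6 -0.8]
shift [-0.107 -0.013 -0.004] turn [ 0.004 -0.007  0.005]
```

Emit:
drive_tool:
  moves:
    - [-0.107, -0.013, 0, 0.004, -0.007, 0.005]
    - [-0.107, -0.013, 0, 0.004, -0.007, 0.005]
    - [-0.107, -0.013, 0, 0.004, -0.007, 0.005]
    - [-0.107, -0.013, 0, 0.004, -0.007, 0.005]

```text
clock: 23.6
tool_pos: [0.4364, 0.3719, 0.1044]
orientation: [-180.0, 0.1, -95.9]
force: [0.0, 1.1, -0.6]
opening: 0.0878
```

```bash
python3 - <<'E'
from h import *
s=snap('wrist','w13.png')
m=cv2.inRange(cv2.cvtColor(np.ascontiguousarray(s['pixels']),cv2.COLOR_RGB2HSV),(50,120,20),(75,255,255))
k,l,st,ce=cv2.connectedComponentsWithStats(m);print([(st[i],ce[i],back(s,*ce[i],.011)) for i in range(1,k) if st[i,4]>60])
snap('side','b13.png');snap('scene','s13.png')
E
python3 go.py .4355 .3725 .006
```

```text
[(array([ 229,  172,   44,   44, 1357], dtype=int32), array([250.54753132, 194.02505527]), array([0.43609256, 0.37368232, 0.011     ]))]
23.75 [0.4359 0.3721 0.1042] [-1.7999e+02  5.0000e-02 -9.5860e+01] 0.0876 [0.7 0.3 0.2]
shift [-0.002  0.003  0.655] turn [-0.     0.001 -0.001]
```

View pics/b13.png

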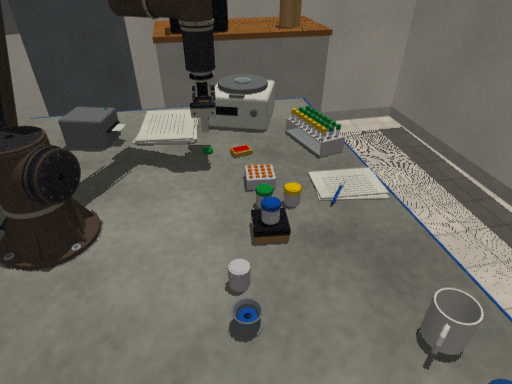

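View pics/w13.png

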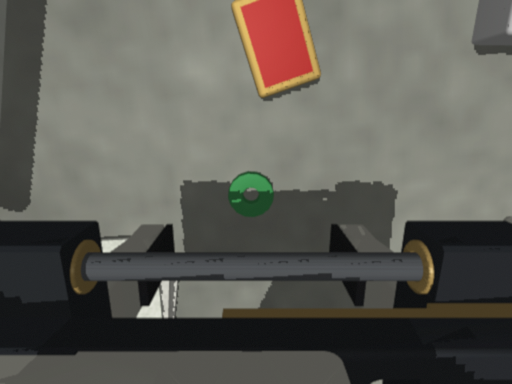

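Emit:
drive_tool:
  moves:
    - [-0.01, 0, 0.3, 0, 0, 0]
    - [-0.01, 0, 0.55, 0, 0, 0]
    - [-0.01, 0, 0.655, 0, 0, 0]
    - [-0.01, 0, 0.655, 0, 0, 0]
    - [-0.01, 0, 0.655, 0, 0, 0]
    - [-0.01, 0, 0.655, 0, 0, 0]

```text
clock: 24.35
tool_pos: [0.4368, 0.3747, 0.0075]
orientation: [-179.9, 0.2, -95.8]
force: [0.1, 0.4, -0.5]
opening: 0.0879
```

Emit:
drive_tool:
  moves:
    - [0, 0, 0, 0, 0, 0]
    - [0, 0, 0, 0, 0, 0]
    - [0, 0, 0, 0, 0, 0]
    - [0, 0, 0, 0, 0, 0]
    - [0, 0, 0, 0, 0, 0]
    - [0, 0, 0, 0, 0, 0]
    - [0, 0, 0, 0, 0, 0]
    - [0, 0, 0, 0, 0, 0]
  fingers: -1

```text
clock: 25.15
tool_pos: [0.4368, 0.3746, 0.0074]
orientation: [-179.9, 0.2, -95.8]
force: [0.0, -0.3, 0.0]
opening: 0.038
```

```bash
python3 go.py .4405 -.3594 .15
```

```text
25.15 [0.4368 0.3746 0.0074] [-1.7992e+02  1.6000e-01 -9.5840e+01] 0.038 [ 0.  -0.3  0. ]
shift [ 4.863 -0.523 -0.963] turn [-0.001  0.003 -0.001]
```

Emit:
drive_tool:
  moves:
    - [0, 0, -0.2, 0, 0, 0]
    - [0, 0, -0.5, 0, 0, 0]
    - [0, 0, -0.8, 0, 0, 0]
    - [0.3, -0.03, -0.95, 0, 0, 0]
    - [0.6, -0.06, -0.95, 0, 0, 0]
    - [0.97, -0.1, -0.95, 0, 0, 0]
    - [0.97, -0.1, -0.95, 0, 0, 0]

```text
clock: 25.85
tool_pos: [0.4353, 0.2236, 0.1496]
orientation: [-180.0, 0.1, -96.0]
force: [0.9, 0.4, -0.2]
opening: 0.038
```

Emit:
drive_tool:
  moves:
    - [0.3, -0.03, 0, 0, 0, 0]
    - [0.6, -0.06, 0, 0, 0, 0]
    - [0.97, -0.1, 0, 0, 0, 0]
    - [0.97, -0.1, 0, 0, 0, 0]
    - [0.97, -0.1, 0, 0, 0, 0]

```text
clock: 26.35
tool_pos: [0.435, 0.0761, 0.1495]
orientation: [-180.0, 0.2, -96.1]
force: [0.9, 1.2, -0.3]
opening: 0.0383
```

Emit:
drive_tool:
  moves:
    - [0.3, -0.03, 0, 0, 0, 0]
    - [0.6, -0.06, 0, 0, 0, 0]
    - [0.97, -0.1, 0, 0, 0, 0]
    - [0.97, -0.1, 0, 0, 0, 0]
    - [0.97, -0.1, 0, 0, 0, 0]

```text
clock: 26.85
tool_pos: [0.4347, -0.0705, 0.149]
orientation: [-180.0, 0.2, -96.3]
force: [-0.1, 0.6, -0.6]
opening: 0.0379
```

Emit:
drive_tool:
  moves:
    - [0.3, -0.03, 0, 0, 0, 0]
    - [0.6, -0.06, 0, 0, 0, 0]
    - [0.97, -0.1, 0, 0, 0, 0]
    - [0.97, -0.1, 0, 0, 0, 0]
    - [0.97, -0.1, 0, 0, 0, 0]

```text
clock: 27.35
tool_pos: [0.4344, -0.2166, 0.1482]
orientation: [180.0, 0.2, -96.3]
force: [-1.0, -0.3, -0.7]
opening: 0.0379
```

```bash
python3 go.py .4405 -.3594 .12
```

```text
27.35 [ 0.4344 -0.2166  0.1482] [ 1.800e+02  1.600e-01 -9.634e+01] 0.0379 [-1.  -0.3 -0.7]
shift [ 0.942 -0.145  0.185] turn [ 0.     0.003 -0.009]
```

Emit:
drive_tool:
  moves:
    - [0.3, -0.05, 0, 0, 0.003, -0.009]
    - [0.6, -0.1, 0, 0, 0.003, -0.009]
    - [0.942, -0.145, 0, 0, 0.003, -0.009]
    - [0.942, -0.145, 0.185, 0, 0.003, -0.009]
    - [0.942, -0.145, 0.185, 0, 0.003, -0.009]
    - [0.942, -0.145, 0.185, 0, 0.003, -0.009]
    - [0.942, -0.145, 0.185, 0, 0.003, -0.009]

```text
clock: 28.05
tool_pos: [0.4418, -0.3579, 0.1213]
orientation: [-179.9, -0.1, -95.6]
force: [-0.7, 0.0, -0.4]
opening: 0.0378
```

```bash
python3 - <<'E'
from h import *
s=snap('wrist','w14.png')
E
python3 go.py .4405 -.3594 .0478
```

```text
28.1 [ 0.4418 -0.3581  0.1214] [-1.799e+02 -6.000e-02 -9.565e+01] 0.0381 [-0.2  0.4 -0.6]
shift [0.009 0.009 0.491] turn [-0.002 -0.001  0.003]
```

View pics/w14.png

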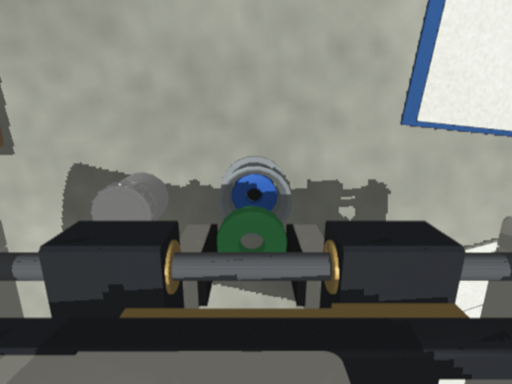

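Emit:
drive_tool:
  moves:
    - [0.008, 0.009, 0.2, 0, 0, 0]
    - [0.008, 0.009, 0.38, 0, 0, 0]
    - [0.008, 0.009, 0.45, 0, 0, 0]
    - [0.008, 0.009, 0.49, 0, 0, 0]
    - [0.008, 0.009, 0.49, 0, 0, 0]
    - [0.008, 0.009, 0.49, 0, 0, 0]

```text
clock: 28.7
tool_pos: [0.4414, -0.3595, 0.0491]
orientation: [-179.8, -0.1, -95.6]
force: [0.4, 0.0, -0.0]
opening: 0.0378
```

```bash
python3 go.py .4405 -.3595 .0476
```

```text
28.7 [ 0.4414 -0.3595  0.0491] [-1.7981e+02 -1.0000e-01 -9.5620e+01] 0.0378 [ 0.4  0.  -0. ]
shift [0.001 0.006 0.01 ] turn [-0.003 -0.002  0.003]
```

Emit:
drive_tool:
  moves:
    - [0, 0.006, 0.01, -0.003, -0.002, 0]
    - [0, 0.006, 0.01, -0.003, -0.002, 0]
    - [0, 0.006, 0.01, -0.003, -0.002, 0]
    - [0, 0.006, 0.01, -0.003, -0.002, 0]

```text
clock: 29.1
tool_pos: [0.4405, -0.3595, 0.0479]
orientation: [-180.0, 0.0, -95.6]
force: [-0.4, 0.2, -0.4]
opening: 0.0382
```

Emit:
drive_tool:
  moves:
    - [0, 0, 0, 0, 0, 0]
    - [0, 0, 0, 0, 0, 0]
    - [0, 0, 0, 0, 0, 0]
    - [0, 0, 0, 0, 0, 0]
    - [0, 0, 0, 0, 0, 0]
    - [0, 0, 0, 0, 0, 0]
  fingers: 0.3

```text
clock: 29.7
tool_pos: [0.4405, -0.3595, 0.0479]
orientation: [-180.0, 0.0, -95.6]
force: [0.2, -0.5, -0.1]
opening: 0.0567
```

Emit:
drive_tool:
  moves:
    - [0, 0, -0.2, 0, 0, 0]
    - [0, 0, -0.5, 0, 0, 0]
    - [0, 0, -0.7, 0, 0, 0]
    - [0, 0, -0.7, 0, 0, 0]
    - [0, 0, -0.7, 0, 0, 0]

```text
clock: 30.2
tool_pos: [0.4407, -0.3595, 0.1535]
orientation: [-179.9, 0.0, -95.6]
force: [-1.3, 0.1, -1.0]
opening: 0.057
```

Run:
```python
from h import *
s=snap('wrist','w15.png')
m=cv2.inRange(cv2.cvtColor(np.ascontiguousarray(s['pixels']),cv2.COLOR_RGB2HSV),(50,100,20),(75,255,255))
k,l,st,ce=cv2.connectedComponentsWithStats(m);print([(st[i],ce[i]) for i in range(1,k) if st[i,4]>60])
for z in (.029,.041,.05): print(proj(s,[.4403,-.3594,z]), s['fx']*.04/np.array([(np.array(s['R'])@[.4403,-.3594,z]+s['t'])[2]]))
im=s['pixels'][140:235,200:305,::-1];cv2.imwrite('pics/w15z.png',cv2.resize(im,None,fx=6,fy=6,interpolation=cv2.INTER_CUBIC))
```

```text
[(array([ 231,  169,   43,   42, 1234], dtype=int32), array([251.69124797, 189.28038898]))]
[[252.36244283 185.38503767]] [41.69699731]
[[252.37288678 188.57481583]] [43.41863127]
[[252.38130381 191.14553399]] [44.80613706]
```

View pics/w15z.png

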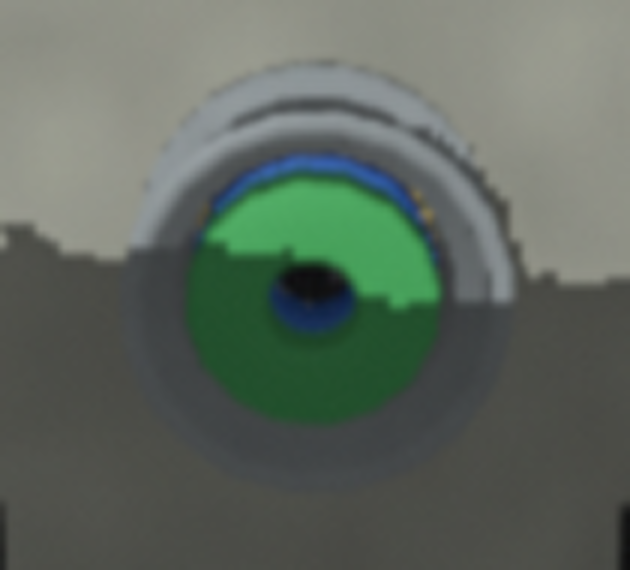

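Emit:
drive_tool:
  moves:
    - [0.1, 0.2, -0.3, 0, 0, 0]
    - [0.2, 0, -0.5, 0, 0, 0]
    - [0.5, 0, -0.5, 0, 0, 0]
    - [0.8, 0, -0.5, 0, 0, 0]
    - [0.8, 0, -0.5, 0, 0, 0]
    - [0.8, 0, -0.5, 0, 0, 0]
    - [0.8, 0, -0.5, 0, 0, 0]

```text
clock: 30.95
tool_pos: [0.4278, -0.4779, 0.226]
orientation: [179.9, 0.1, -95.6]
force: [-1.4, -1.0, 1.1]
opening: 0.057
```

```bash
cat > chk.py <<'E'
from h import *
A=snap('scene','s16.png');B=snap('side','b16.png')
import fit
from fit import hullc,hmask,fit as F,hsv
def proc(n,c,r,z0,z1,g):
    ga,gb=proj(A,[*g,(z0+z1)/2])[0],proj(B,[*g,(z0+z1)/2])[0]
    return F(n,[(A,hmask(A,c,ga)),(B,hmask(B,c,gb))],r,z0,z1)
jb=proc('jb','blue',.024,.082,.097,(.552,-.1));jg=proc('jg','green',.024,.04,.055,(.566,.021));jy=proc('jy','yellow',.024,.04,.055,(.644,.0125))
gb=hmask(B,'green',proj(B,[.4405,-.3594,.041])[0]);print('tg in B',gb,proj(B,[.4405,-.3594,.041]),back(B,*gb,.041))
ex=np.array([.995,-.101]);ey=np.array([.101,.995]);rk=np.array([.578,.139])
for n,p in(('jb',jb),('jg',jg),('jy',jy)): print(n,(p-rk)@ex,(p-rk)@ey)
for n,im,b in (('A',A,(140,120,320,260)),('B',B,(200,160,330,345))):
    c=im['pixels'][b[1]:b[3],b[0]:b[2],::-1]; cv2.imwrite(f'pics/z16{n}.png',cv2.resize(c,None,fx=3.2,fy=3.2,interpolation=cv2.INTER_CUBIC))
E
python3 chk.py | sed '1,/----/d'; python3 go.py .5 -.5 .2
```

```text
jb [ 0.6557 -0.0786] res px [-23.6  23.4 -27.2  -1. ]
jg [0.6626 0.0988] res px [ -2.4  37.9 -29.8  54.3]
jy [0.6478 0.0096] res px [-1.3  0.1 -1.4 -0.8]
tg in B [338.         126.05555556] [[247.04130223 310.98595879]] [0.94717999 0.4013703  0.041     ]
jb 0.09931024756234447 -0.2086556111177263
jg 0.08820979839617422 -0.031469545468215995
jy 0.08248714278581766 -0.12169796160479823
31.05 [ 0.4284 -0.4777  0.227 ] [ 1.7998e+02  7.0000e-02 -9.5580e+01] 0.0568 [ 0.2 -0.2 -0.3]
shift [ 0.102 -0.49   0.18 ] turn [0.    0.001 0.004]
```

View pics/z16A.png

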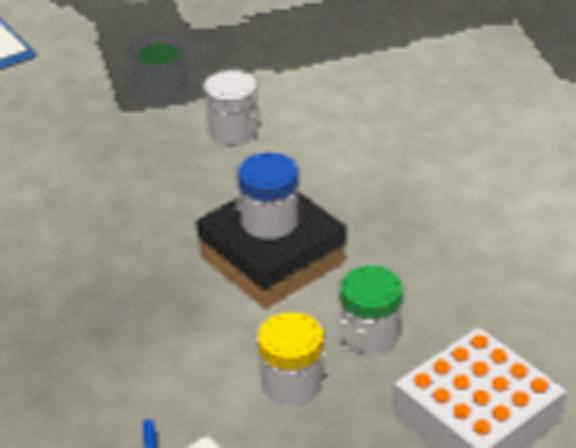

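View pics/z16B.png

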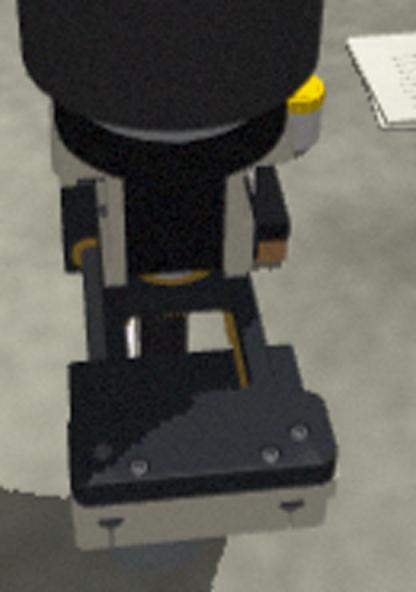

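Emit:
drive_tool:
  moves:
    - [-0.3, 0.03, 0, 0, 0, 0]
    - [-0.6, 0.06, 0, 0, 0, 0]
    - [-1, 0.1, 0, 0, 0, 0]
    - [-1, 0.1, 0, 0, 0, 0]
    - [-1, 0.1, 0, 0, 0, 0]

```text
clock: 31.55
tool_pos: [0.4284, -0.3248, 0.2282]
orientation: [-179.9, 0.0, -95.4]
force: [0.5, -0.9, 0.1]
opening: 0.057
```

Emit:
drive_tool:
  moves:
    - [-0.3, 0.03, 0, 0, 0, 0]
    - [-0.6, 0.06, 0, 0, 0, 0]
    - [-1, 0.1, 0, 0, 0, 0]
    - [-1, 0.1, 0, 0, 0, 0]
    - [-1, 0.1, 0, 0, 0, 0]

```text
clock: 32.05
tool_pos: [0.428, -0.173, 0.2289]
orientation: [-179.8, 0.0, -95.2]
force: [0.3, -0.4, -0.2]
opening: 0.0565
```

Emit:
drive_tool:
  moves:
    - [-0.3, 0.03, 0, 0, 0, 0]
    - [-0.6, 0.06, 0, 0, 0, 0]
    - [-1, 0.1, 0, 0, 0, 0]
    - [-1, 0.1, 0, 0, 0, 0]
    - [-1, 0.1, 0, 0, 0, 0]

```text
clock: 32.55
tool_pos: [0.4273, -0.0216, 0.2291]
orientation: [-179.8, 0.0, -95.0]
force: [-0.3, -0.5, 0.2]
opening: 0.0574
```

Emit:
drive_tool:
  moves:
    - [-0.3, 0.03, 0, 0, 0, 0]
    - [-0.6, 0.06, 0, 0, 0, 0]
    - [-1, 0.1, 0, 0, 0, 0]
    - [-1, 0.1, 0, 0, 0, 0]
    - [-1, 0.1, 0, 0, 0, 0]

```text
clock: 33.05
tool_pos: [0.4262, 0.1292, 0.2288]
orientation: [-179.9, -0.0, -95.0]
force: [-1.0, -0.8, -0.6]
opening: 0.057
```

Emit:
drive_tool:
  moves:
    - [-0.3, 0.03, 0, 0, 0, 0]
    - [-0.6, 0.06, 0, 0, 0, 0]
    - [-1, 0.1, 0, 0, 0, 0]
    - [-1, 0.1, 0, 0, 0, 0]
    - [-1, 0.1, 0, 0, 0, 0]

```text
clock: 33.55
tool_pos: [0.4252, 0.2795, 0.228]
orientation: [-179.9, -0.1, -95.0]
force: [-0.8, -1.3, 0.5]
opening: 0.0568
```

```bash
python3 chk.py | sed '1,/----/d'; python3 go.py .5 .2 .2
```

```text
jb [ 0.5506 -0.1004] res px [ 0.5 -0.3  0.3  0.3]
jg [0.5638 0.0216] res px [0.4 0.  0.5 0.4]
jy [0.6444 0.0118] res px [ 0.3 -0.1  0.4  0.3]
tg in B [246.1623785  312.48656375] [[247.04130223 310.98595879]] [ 0.43823723 -0.3623511   0.041     ]
jb -0.00309353326676692 -0.24096938246190572
jg -0.0023145399232049196 -0.11825304435957619
jy 0.07895081547954136 -0.11986837722027203
33.65 [0.4248 0.278  0.2283] [-1.7989e+02 -8.0000e-02 -9.5060e+01] 0.0569 [-0.3 -0.5 -0.8]
shift [ 0.474 -0.545  0.19 ] turn [-0.002 -0.001  0.012]
```

View pics/z16A.png

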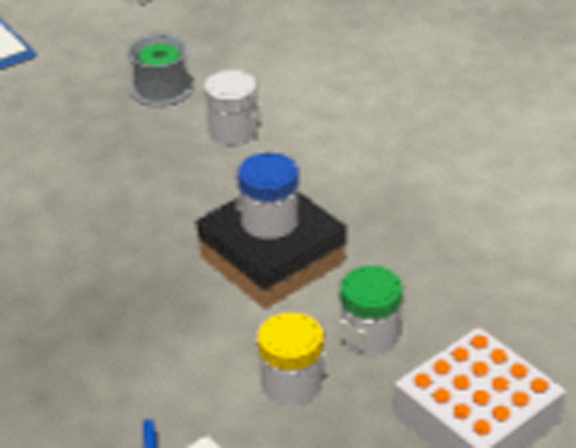

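View pics/z16B.png

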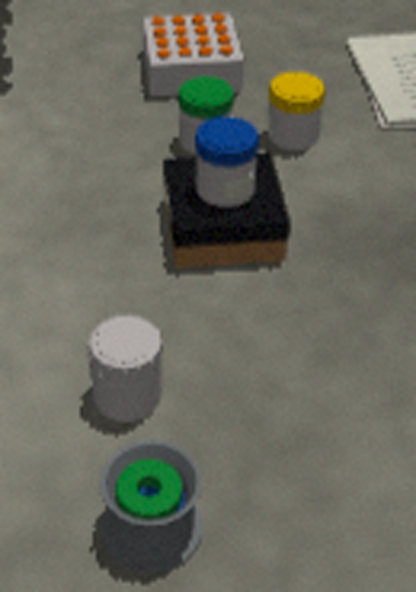

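Run:
```python
from h import *
th=np.linspace(0,2*np.pi,60)
def circ(x,y,z,r): return np.c_[x+r*np.cos(th),y+r*np.sin(th),np.full(60,z)]
for f,n in (('b16','B'),('s16','A')):
    s=dict(np.load(f'pics/{f}.npz'))
    c=proj(s,[.4405,-.3594,.046])[0].astype(int); b=(c[0]-20,c[1]-20)
    F=14; im=cv2.resize(s['pixels'][b[1]:b[1]+40,b[0]:b[0]+40,::-1],None,fx=F,fy=F,interpolation=cv2.INTER_CUBIC)
    hs=cv2.cvtColor(np.ascontiguousarray(s['pixels']),cv2.COLOR_RGB2HSV)
    m=cv2.inRange(hs,(50,90,20),(80,255,255)); ys,xs=np.where(m[b[1]:b[1]+40,b[0]:b[0]+40]); print(n,'green bbox',xs.min()+b[0],xs.max()+1+b[0],ys.min()+b[1],ys.max()+1+b[1])
    for z,r,col in((.046,.0305,(255,255,255)),(.041,.02,(0,0,255)),(.029,.02,(0,255,255))):
        p=proj(s,circ(.4405,-.3594,z,r)); print(z,r,p.min(0).round(1),p.max(0).round(1))
        cv2.polylines(im,[(((p-b)+.5)*F).astype(np.int32)],True,col,1)
    cv2.imwrite(f'pics/t{n}.png',im)
```

```text
B green bbox 236 257 303 322
0.046 0.0305 [230.9 296.2] [263.1 323.4]
0.041 0.02 [236.5 302.3] [257.6 320.1]
0.029 0.02 [236.7 306.2] [257.5 324. ]
A green bbox 183 196 134 141
0.046 0.0305 [179.4 129.7] [199.2 140.3]
0.041 0.02 [183.  132.8] [195.9 139.8]
0.029 0.02 [183.4 136. ] [196.2 143.1]
```

View pics/tB.png

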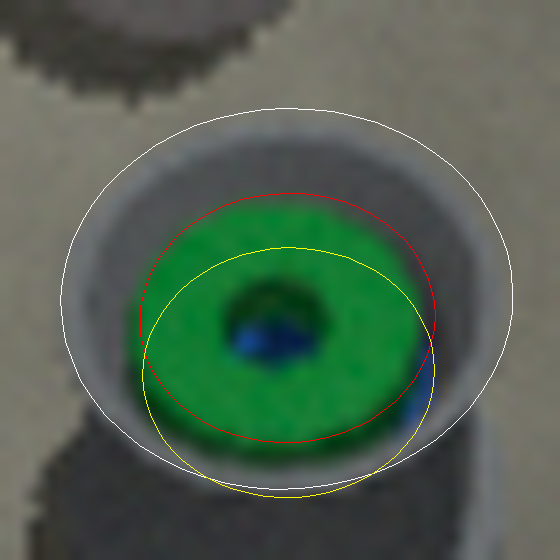

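View pics/tA.png

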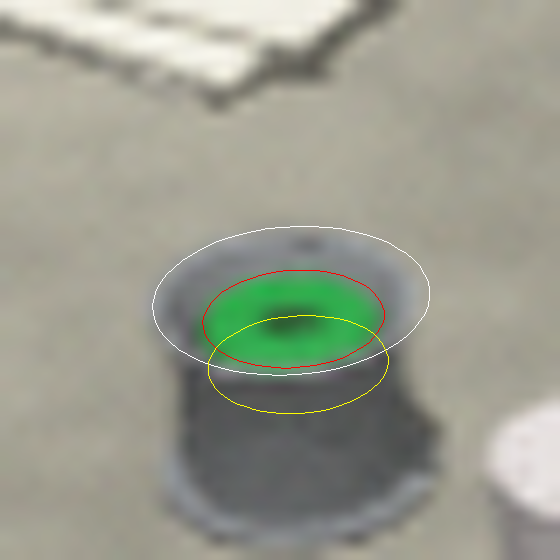

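```bash
cat > tilt.py <<'E'
from h import *
from scipy.optimize import least_squares
th=np.linspace(0,2*np.pi,72,endpoint=False)
def disc(x,y,tx,ty,zb=.029):
    z0,z1=-.006,.006
    P=np.vstack([np.c_[.02*np.cos(th),.02*np.sin(th),np.full(72,z)] for z in(z0,z1)])
    R,_=cv2.Rodrigues(np.array([tx,ty,0.])); return P@R.T+[x,y,zb+.006+.02*np.hypot(tx,ty)]
V=[]
for f in('b16','w15','s16'):
    s=dict(np.load(f'pics/{f}.npz')); c=proj(s,[.4405,-.3594,.041])[0].astype(int)
    hs=cv2.cvtColor(np.ascontiguousarray(s['pixels']),cv2.COLOR_RGB2HSV); m=cv2.inRange(hs,(45,90,15),(85,255,255))
    w=30;b=c-w; m=m[b[1]:b[1]+2*w,b[0]:b[0]+2*w]; ys,xs=np.where(m); h=cv2.convexHull(np.c_[xs,ys].astype(np.int32))
    M=np.zeros((2*w,2*w),np.uint8);cv2.fillConvexPoly(M,h,255); V.append((s,b,M/255.))
def ren(s,b,P,n):
    q=proj(s,P)-b; h=cv2.convexHull(q.astype(np.float32)); S=8
    I=np.zeros((n*S,n*S),np.uint8); cv2.fillConvexPoly(I,((h+.5)*S).astype(np.int32),255); return cv2.resize(I,(n,n),interpolation=cv2.INTER_AREA)/255.
def cost(x,y,tx,ty,i):
    s,b,M=V[i]; best=9e9
    R=ren(s,b,disc(x,y,tx,ty),M.shape[0])
    return np.abs(R-M).sum()/M.sum()
from scipy.optimize import minimize
for i,n in((0,'side'),(1,'wrist')):
    for tx in(-.12,-.06,0,.06,.12):
        print(n,[round(minimize(lambda p:cost(p[0]/1000,p[1]/1000,tx,ty,i),[440.5,-359.4],method='Nelder-Mead',options=dict(initial_simplex=[[440,-360],[443,-360],[440,-356]],maxiter=60)).fun,3) for ty in(-.12,-.06,0,.06,.12)])
E
python3 tilt.py
```

```text
side [np.float64(0.118), np.float64(0.11), np.float64(0.101), np.float64(0.096), np.float64(0.096)]
side [np.float64(0.138), np.float64(0.13), np.float64(0.12), np.float64(0.118), np.float64(0.12)]
side [np.float64(0.157), np.float64(0.149), np.float64(0.139), np.float64(0.139), np.float64(0.142)]
side [np.float64(0.173), np.float64(0.164), np.float64(0.159), np.float64(0.159), np.float64(0.16)]
side [np.float64(0.187), np.float64(0.18), np.float64(0.175), np.float64(0.177), np.float64(0.177)]
wrist [np.float64(0.094), np.float64(0.09), np.float64(0.086), np.float64(0.083), np.float64(0.082)]
wrist [np.float64(0.09), np.float64(0.083), np.float64(0.077), np.float64(0.073), np.float64(0.071)]
wrist [np.float64(0.088), np.float64(0.079), np.float64(0.067), np.float64(0.068), np.float64(0.065)]
wrist [np.float64(0.089), np.float64(0.081), np.float64(0.073), np.float64(0.07), np.float64(0.066)]
wrist [np.float64(0.093), np.float64(0.088), np.float64(0.082), np.float64(0.079), np.float64(0.076)]
```

Emit:
drive_tool:
  moves:
    - [0.3, -0.1, 0, 0, 0, 0]
    - [0.6, -0.2, 0, 0, 0, 0]
    - [1, -0.3, 0, 0, 0, 0]
    - [1, -0.3, 0, 0, 0, 0]
    - [1, -0.3, 0, 0, 0, 0]

```text
clock: 34.15
tool_pos: [0.4564, 0.1212, 0.229]
orientation: [-179.9, -0.1, -95.3]
force: [0.0, -0.6, 0.6]
opening: 0.0567
```

Emit:
drive_tool:
  moves:
    - [0.3, -0.03, 0, 0, 0, 0]
    - [0.6, -0.06, 0, 0, 0, 0]
    - [1, -0.1, 0, 0, 0, 0]
    - [1, -0.1, 0, 0, 0, 0]
    - [1, -0.1, 0, 0, 0, 0]

```text
clock: 34.65
tool_pos: [0.4571, -0.0311, 0.2293]
orientation: [-179.8, -0.0, -95.5]
force: [0.6, -0.2, -0.1]
opening: 0.057
```

Emit:
drive_tool:
  moves:
    - [0.3, -0.03, 0, 0, 0, 0]
    - [0.6, -0.06, 0, 0, 0, 0]
    - [1, -0.1, 0, 0, 0, 0]
    - [1, -0.1, 0, 0, 0, 0]
    - [1, -0.1, 0, 0, 0, 0]

```text
clock: 35.15
tool_pos: [0.4578, -0.1824, 0.2291]
orientation: [-179.9, -0.1, -95.7]
force: [0.2, 0.2, 0.2]
opening: 0.0568
```

Emit:
drive_tool:
  moves:
    - [0.3, -0.03, 0, 0, 0, 0]
    - [0.6, -0.06, 0, 0, 0, 0]
    - [1, -0.1, 0, 0, 0, 0]
    - [1, -0.1, 0, 0, 0, 0]
    - [1, -0.1, 0, 0, 0, 0]

```text
clock: 35.65
tool_pos: [0.4585, -0.3331, 0.2287]
orientation: [-179.9, -0.0, -95.7]
force: [0.6, 0.8, 0.2]
opening: 0.0569
```

```bash
python3 go.py .495 -.3594 .145
```

```text
35.65 [ 0.4585 -0.3331  0.2287] [-1.7993e+02 -3.0000e-02 -9.5730e+01] 0.0569 [0.6 0.8 0.2]
shift [ 0.15  -0.259  0.558] turn [-0.001 -0.001  0.001]
```

Emit:
drive_tool:
  moves:
    - [0.15, -0.259, 0.2, -0.14, 0, 0]
    - [0.15, -0.259, 0.4, -0.28, 0, 0]
    - [0.15, -0.259, 0.5, -0.42, 0, 0]
    - [0.15, -0.259, 0.5, -0.5, 0, 0]
    - [0.15, -0.259, 0.5, -0.5, 0, 0]
    - [0.15, -0.259, 0.5, -0.5, 0, 0]

```text
clock: 36.25
tool_pos: [0.4962, -0.3574, 0.153]
orientation: [150.1, -0.0, -95.6]
force: [-0.1, 0.1, 0.9]
opening: 0.057
```

Run:
```python
from h import *
s=snap('wrist','w17.png'); print(sensors.get_obs()['tool_pos'])
th=np.linspace(0,2*np.pi,60)
c=proj(s,[.4405,-.3594,.041])[0].astype(int); b=c-45; F=6;print(c)
im=cv2.resize(s['pixels'][max(b[1],0):b[1]+90,b[0]:b[0]+90,::-1],None,fx=F,fy=F,interpolation=cv2.INTER_CUBIC)
cv2.imwrite('pics/w17z0.png',im)
for z,r,col in((.046,.0265,(255,255,255)),(.041,.02,(0,0,255))):
    p=proj(s,np.c_[.4405+r*np.cos(th),-.3594+r*np.sin(th),np.full(60,z)])
    cv2.polylines(im,[(((p-[b[0],max(b[1],0)])+.5)*F).astype(np.int32)],True,col,1)
cv2.imwrite('pics/w17z.png',im)
```

```text
[ 0.49590247 -0.35795978  0.15422339]
[259 176]
```

View pics/w17z.png

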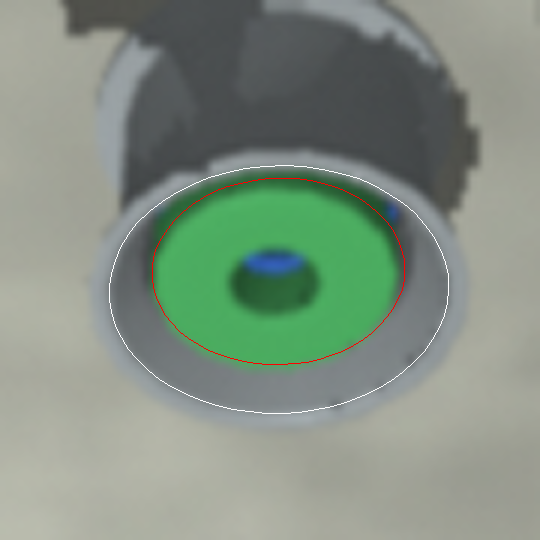

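```bash
cat > el.py <<'E'
from h import *
from scipy.optimize import least_squares
s=dict(np.load('pics/w17.npz')); th=np.linspace(0,2*np.pi,72,endpoint=False)
hs=cv2.cvtColor(np.ascontiguousarray(s['pixels']),cv2.COLOR_RGB2HSV)
c=proj(s,[.4405,-.3594,.041])[0].astype(int);b=c-45
G=s['pixels'][b[1]:b[1]+90,b[0]:b[0]+90,:].astype(float)
sc=cv2.resize(np.clip(G[...,1]-.5*G[...,0]-.5*G[...,2],0,None).astype(np.float32),None,fx=8,fy=8,interpolation=cv2.INTER_CUBIC)
val=sc.max();m=(sc>.55*np.percentile(sc[sc>20],80)).astype(np.uint8)
cs,_=cv2.findContours(m,cv2.RETR_EXTERNAL,cv2.CHAIN_APPROX_NONE);k=max(cs,key=cv2.contourArea)
Q=(k[:,0,:]+.5)/8-.5+b
e=cv2.fitEllipse(Q.astype(np.float32));print('obs',e)
def top(x,y,z,tx,ty):
    P=np.c_[.02*np.cos(th),.02*np.sin(th),0*th];R,_=cv2.Rodrigues(np.array([tx,ty,0.]));return proj(s,P@R.T+[x,y,z])
print('pred',cv2.fitEllipse(top(.4405,-.3594,.041,0,0).astype(np.float32)))
from scipy.spatial import cKDTree
T=cKDTree(Q)
def f(p,z=.041): d,_=T.query(top(p[0],p[1],z,p[2],p[3]));return d*1
for z in(.040,.041,.042):
  best=min((least_squares(f,[.44,-.359,a,bb],kwargs=dict(z=z),x_scale=[.01,.01,.1,.1],diff_step=1e-3) for a in(-.05,.05) for bb in(-.05,.05)),key=lambda r:r.cost);print(z,best.x.round(4),best.cost)
E
python3 el.py
```

```text
obs ((259.07110595703125, 175.93368530273438), (31.83584976196289, 41.001705169677734), 91.2439956665039)
pred ((259.9142150878906, 175.75564575195312), (31.080629348754883, 42.13090515136719), 88.26091766357422)
0.04 [ 0.4394 -0.3585 -0.0274  0.0267] 4.869724810012991
0.041 [ 0.4403 -0.3586 -0.0276  0.0176] 5.920549096443799
0.042 [ 0.4413 -0.3586 -0.0338  0.0074] 7.256489943539386
```

```bash
python3 -c "
from plant import ticket
print(ticket.close_job())"
```

```text
the job is handed in; nothing more can be done
None
```

I moved the three jars and both tokens to their places and handed the job in at about 36 s of the 144 s allowed. No verdict was reported. My last image checks put everything within tolerance.

| Item | Last check | Limit |
|---|---|---|
| Blue jar | about 3 mm from the middle of the freezer box, upright | 18 mm |
| Green jar | about 2 mm from midway and 2 mm off the line, upright | 18 mm and 20 mm |
| Yellow jar | gap of about 33 mm squarely behind green, about 2 mm sideways, upright | gap 15–57 mm, 25 mm sideways |
| Green token | on top of blue in the tube, about 1 mm off the axis, tilt under 0.04 rad | 4 mm and 0.12 rad |
| Blue token | flat on the yellow one when I looked before adding green; still visible under it afterwards | 4 mm and 0.12 rad |
| White-lidded jar | not touched; in its original place in the pictures | 20 mm |

**Disagreements between checks:**
- **Green token position:** the side camera put it about 3–4 mm from the axis. The tilted close-up said about 1 mm. The bore leaves only about 1.5 mm of play and the calibration is good to about 2 mm, so I trusted the close-up.
- **Green token tilt:** a first tilt fit on the side and overhead pictures was inconclusive, so I took the tilted close-up to settle it.
- **Box and rack positions:** the views differed by a few millimetres on where these stand, so the jar figures carry about that much uncertainty. That is still well inside the limits.

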